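# Chock the round tin on the sloping board and refill the pencil rack

### The job

The round tin lies on top of the spare pencils: set one wedge chock on the sloping board, toe uphill, lay the tin across the middle of the board so that it bears on the chock before you let go (it must never roll free), and slide the other chock close against its uphill side, toe towards the tin. Then lay one spare pencil, roughly centred and right down, in every empty slot of the grey rack. Leave the pencils already in the rack in their slots, any spare left over in a groove of the tray, and the other things on the desk alone.

Things in the scene. Friction and masses are not known exactly. Their poses are not given: they have to be found in the camera images.
- rack_mid (a point): Grey pencil rack (fixed): centre of its middle slot, 27.5 mm above the desk, where a seated pencil's centre lies. x runs along the slots; slots 1-5 at y = -92, -46, 0, 46, 92 mm. Two notched bars 8 mm thick at x = -25 and +25 mm (218 mm long in y) on a 4 mm base plate; notches 18 mm wide, floors 22, tops 38 mm above the desk; nothing else between the bars.
- tray_mid (a point): Wooden tray of spare pencils (fixed): its centre, 27.5 mm above the desk; x along the grooves. Two bars 8 mm thick at x = -25 and +25 mm (184 mm long in y) on a 4 mm base plate; 4 grooves at y = -75, -29, 29, 75 mm, 18 mm wide, floors 22, tops 38 mm above the desk. Posts 46 mm high at y = +-14 to +-20 mm on the bars carry the tin.
- kept_1_mid (a point): Centre of the pencil already in slot 1; absent (None) if slot 1 is empty at the start. Square-barrelled dark graphite pencil, 11 x 11 mm, 130 mm long, 14 g, pointed at +x; x along the pencil. Only one or two of kept_1 to kept_5 are present.
- kept_2_mid (a point): The same for slot 2.
- kept_3_mid (a point): The same for slot 3.
- kept_4_mid (a point): The same for slot 4.
- kept_5_mid (a point): The same for slot 5.
- spare_1_mid (a point): Centre of spare pencil 1, the same kind of pencil as the kept ones (11 x 11 x 130 mm, x along it), at first in a groove of the tray.
- spare_2_mid (a point): Centre of spare pencil 2, alike.
- spare_3_mid (a point): Centre of spare pencil 3, alike.
- spare_4_mid (a point): Centre of spare pencil 4, alike.
- tin_mid (a point): Centre of the round aluminium tin, closed, lying on its side: diameter 60, length 62 mm, flat ends (it can be gripped across them), 150 to 310 g, x along its axis. It rolls freely. At first it lies in the tray's cradle over the spares, axis along the grooves, 72.5 mm above the desk.
- chock_a_mid (a point): Centre of wedge chock a (black rubber, 50 long x 40 wide x 28 mm high, 100 to 170 g; both alike), 14 mm above its underside. x points to its thin toe 25 mm ahead, z up. The ramp climbs from 3 mm high at the toe (x = 25) to 28 mm at x = -5 mm; from there to x = -25 mm it is a block with upright sides 40 mm apart (in y) to grip.
- chock_a_toe (a point): Middle of the toe edge of chock a, 3 mm above its underside.
- chock_b_mid (a point): Centre of wedge chock b (black rubber, 50 long x 40 wide x 28 mm high, 100 to 170 g; both alike), 14 mm above its underside. x points to its thin toe 25 mm ahead, z up. The ramp climbs from 3 mm high at the toe (x = 25) to 28 mm at x = -5 mm; from there to x = -25 mm it is a block with upright sides 40 mm apart (in y) to grip.
- chock_b_toe (a point): Middle of the toe edge of chock b, 3 mm above its underside.
- board_mid (a point): Centre of the upper face of the plywood sloping board (fixed, 170 x 170 mm, 12 mm thick), 28 mm above the desk. This frame is level: x points uphill (horizontally), y across the slope; the face climbs 8 degrees towards +x, so its height is 28 mm + 0.14 times x. No rim.
- jar: Bystander: glass marble jar with twist cap, 68 mm across, 95 mm high; origin under it.
- stapler: Bystander: chrome stapler, 130 x 36 x 45 mm; origin under its middle.

How it is judged:
By the outcome, as a careful person would: the job done as asked, in the order asked, and still so for the second after the job is handed in, with the robot touching nothing.
Of kept_1, kept_2, kept_3, kept_4, kept_5 only 1 to 2 are there at a start; the rules pass over those that are not, and their reading is None.
At some moment in a run one of spare_1, spare_2, spare_3, spare_4 may be knocked a few centimetres aside while the robot is not near it.
It also fails if it takes over 210 s, if anything falls off the work surface, if the arm or the gripper's body presses on something with over 40 N, if the wrist force passes 120 N, or if a joint passes its speed limit or range.

### The arm

A 7-joint arm with a two-finger parallel gripper is mounted at the origin on the work surface. World frame = base frame: x ahead of the robot, y to its left, z up, the work surface at z = 0. Lengths are in m, angles in rad, forces in N, time in s.
With the tool pointing down it reaches from about 0.425 to 0.875 m from the base axis. Payload 4.7 kg.
Tool frame: the origin (TCP) lies between the finger pads; the fingertips stand ctrl.tip_reach ahead of it and the grasp point (between the pads) lies 5 mm behind it (ctrl.tip_reach is the distance from the TCP to the fingertips, in m); z points along the fingers, y is the direction in which the jaws open and shut (so a half turn about z gives the same grasp; the last joint's range is limited). The gripper opens to 87 mm and grips with 3 to 60 N. Pads are 19 mm wide; open, the fingers measure 117 mm over their backs; the gripper's body (75 mm by 190 mm) begins 51 mm behind the grasp point.
Start: joints at [-1.289, 0.321, -0.07, 1.45, 0.023, 1.371, -0.057], TCP at [0.172, 0.627, 0.237] pointing down, gripper open.
Joint ranges: [-2.86, 2.86], [-0.3, 2.09], [-1.38, 1.24], [0.06, 2.45], [-1.56, 4.7], [0.09, 2.05], [-2.69, 2.69]. Speed limits (rad/s): [2.57, 2.57, 3.14, 3.14, 3.14, 3.14, 3.14].

### API

Orientations are given as a rotation vector (axis times angle).
In Python, from bench import ctrl gives the robot as it stands.
- The arm moves only by the shell command python3 -m handwheel 'ROWS' [FORCE]. ROWS is JSON, a list of rows, each a list of 7 numbers: the shift along the tool's x, y, z in mm, then the turn, a rotation vector about the tool's x, y, z in rad, then the gripper's target within -1 to 1 (shut at 1, half-way at 0, fully open at -1). In form: [[dx, dy, dz, ax, ay, az, grip], ...]. A call has 1 to 12 rows; each row is the pose to reach, as a shift and turn from the pose commanded when the call began, along the tool's axes at that moment; what a row does not reach only later rows make up. A row lasts 1/8 s, in which the tool goes at most 62.5 mm and 10.7 degrees, less where a joint would pass 70% of its speed; a pose out of reach is approached as far as the arm can. A call with a gripper value outside its range is refused whole. The fingers move at their own pace and stop on an object; FORCE is the grip in N (left out, the last holds). Time passes only in rows, so rows that repeat a pose let the fingers close. It gives the time, the measured TCP pose, the force and the opening at its end, in the units of the state.
- ctrl.get_state(): the state, without advancing time (a new reading comes with each control period).
- ctrl.get_image(name): name is "side" or "top"; returns the picture (420x560x3 uint8, red, green, blue); there is no depth.
- ctrl.camera_model(name): a dict with "mtx" (3x3 intrinsics, pixels), "k1" (the pictures are not rectified: a ray, as slopes to the right and down, at radius r is drawn at 1 + k1 r^2 times it, then the intrinsics apply), "xyz" and "orientation" of the camera in the world. Camera axes: x right, y up, looking along -z (the intrinsics and any distortion apply to the point x, -y, -z); pixel columns grow to the right and rows downward; lengths in m; the calibration is good to about 2 mm. A picture is of the moment at which its call begins. camera_model takes no time and is no camera call.
- ctrl.close_job(): hands the job in, once; it reports no verdict.
The state is a dict: "time": time; "joint_positions": joint angles; "qd": joint speeds; "joint_torque": joint torques, N m; "position": TCP position; "tool_rot": TCP orientation; "ft_force": force on the tool from outside, world axes, zero at the start; "torque": the same for the moment, N m; "grip_width": opening from 0.0 (shut) to 1.0 (fully open).
Only numpy, scipy, OpenCV 4.12 (cv2) and the standard library are available. Lean on these libraries where they do the work, as an engineer would, in place of code of your own. Each camera call takes 0.05 s, during which the arm holds its last target.

## Working session

There is one attempt and no reset: what is moved stays moved. The work goes in short steps, Python scripts to look and compute and a shell command to move; the robot and the scene stay as the last step left them, time stands still between calls to the robot, and variables do not carry over. Pictures are saved under pics/ and viewed, and the job is handed in when it is done.

```bash
ls; mkdir -p pics
python3 - <<'E'
from bench import ctrl
import cv2
s=ctrl.get_state(); print({k:s[k] for k in('time','position','tool_rot','grip_width','ft_force')}, ctrl.tip_reach)
for n in('top','side'):
    im=ctrl.get_image(n); cv2.imwrite(f'pics/{n}0.png',im[:,:,::-1]); print(ctrl.camera_model(n))
E
```

```text
pics
{'time': 0.0, 'position': array([0.17189006, 0.62630731, 0.2354551 ]), 'tool_rot': array([-4.19307929e-01, -3.11333067e+00,  3.00515252e-03]), 'grip_width': 1.0001896048196786, 'ft_force': array([ 0.19246733, -0.57116176,  0.39172754])} 0.014
{'mtx': array([[438.54421918,   0.        , 278.61283476],
       [  0.        , 438.54421918, 213.94058763],
       [  0.        ,   0.        ,   1.        ]]), 'k1': -0.1244152303150681, 'xyz': array([ 0.45453906, -0.01554596,  0.92278164]), 'orientation': array([ 0.14713977, -0.12289339, -1.59231034])}
{'mtx': array([[395.01712249,   0.        , 278.44235844],
       [  0.        , 395.01712249, 210.24498879],
       [  0.        ,   0.        ,   1.        ]]), 'k1': -0.1074694326946225, 'xyz': array([0.13182495, 0.54350224, 0.54332227]), 'orientation': array([ 0.41744363, -1.18420426, -2.21486974])}
```

View pics/top0.png

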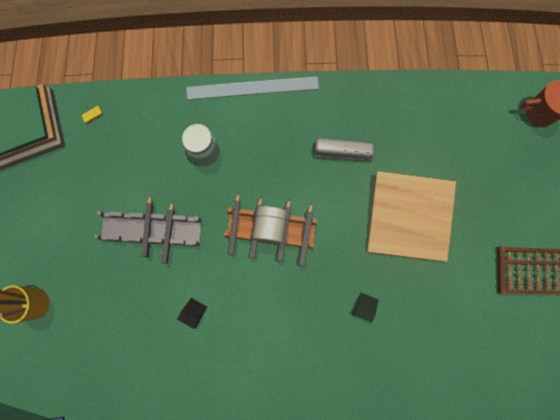

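View pics/side0.png

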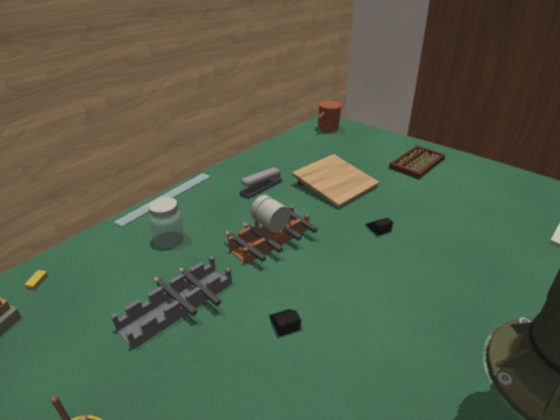

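```bash
cat > h.py <<'E'
import numpy as np, cv2
from scipy.spatial.transform import Rotation as R
from bench import ctrl
def proj(n,P):
    m=ctrl.camera_model(n);P=np.atleast_2d(P)
    c=R.from_rotvec(m['orientation']).inv().apply(P-m['xyz'])
    u=np.c_[c[:,0],-c[:,1]]/-c[:,2:3]; u=u*(1+m['k1']*(u**2).sum(1,keepdims=True))
    return u@m['mtx'][:2,:2].T+m['mtx'][:2,2]
def back(n,px,z):
    m=ctrl.camera_model(n);px=np.atleast_2d(px).astype(float)
    d=(px-m['mtx'][:2,2])/m['mtx'][0,0];u=d.copy()
    for _ in range(20): u=d/(1+m['k1']*(u**2).sum(1,keepdims=True))
    r=R.from_rotvec(m['orientation']).apply(np.c_[u[:,0],-u[:,1],-np.ones(len(u))])
    return m['xyz']+r*((z-m['xyz'][2])/r[:,2])[:,None]
def crop(n,f,x0,y0,w,h,out,k=4):
    im=cv2.imread(f)[y0:y0+h,x0:x0+w]; cv2.imwrite(out,cv2.resize(im,None,fx=k,fy=k,interpolation=cv2.INTER_CUBIC))
E
python3 - <<'E'
from h import *
crop('top','pics/top0.png',90,180,240,150,'pics/a1.png',3.3)
crop('top','pics/top0.png',300,160,180,170,'pics/a2.png',3.5)
crop('side','pics/side0.png',100,140,240,210,'pics/a3.png',2.8)
crop('side','pics/side0.png',240,140,180,200,'pics/a4.png',3)
E
```

```text
(no output)
```

View pics/a1.png

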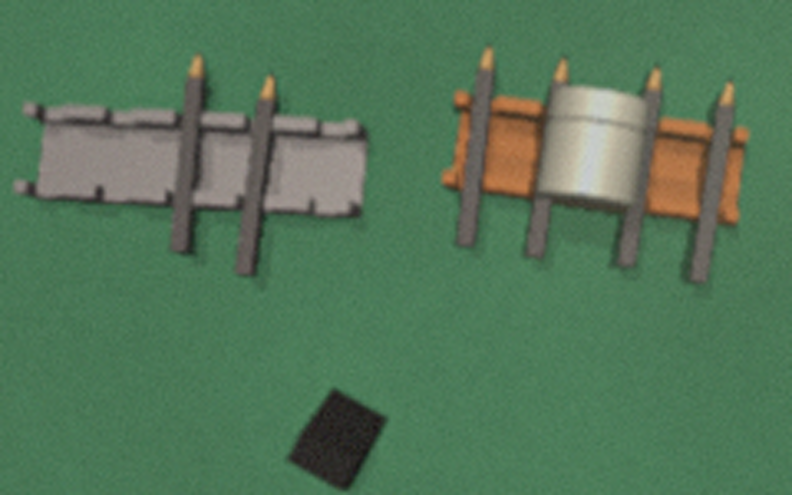

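View pics/a2.png

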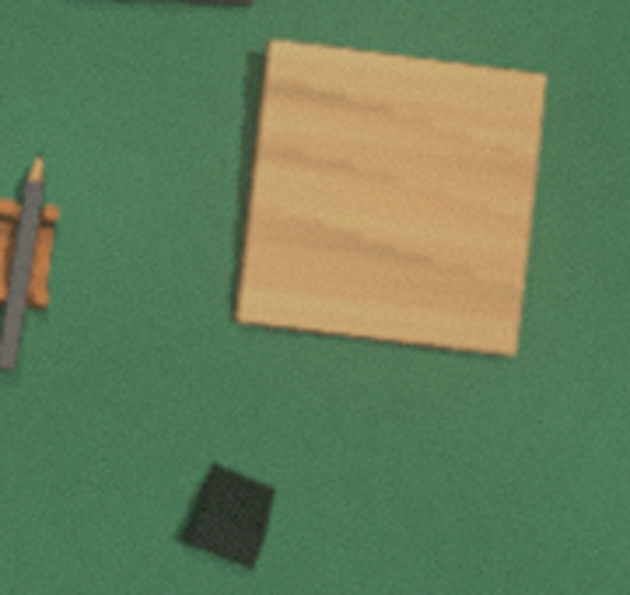

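View pics/a3.png

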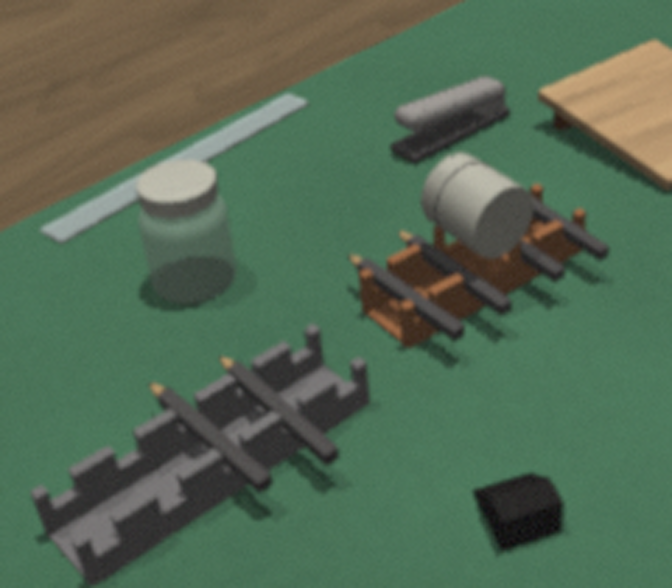

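View pics/a4.png

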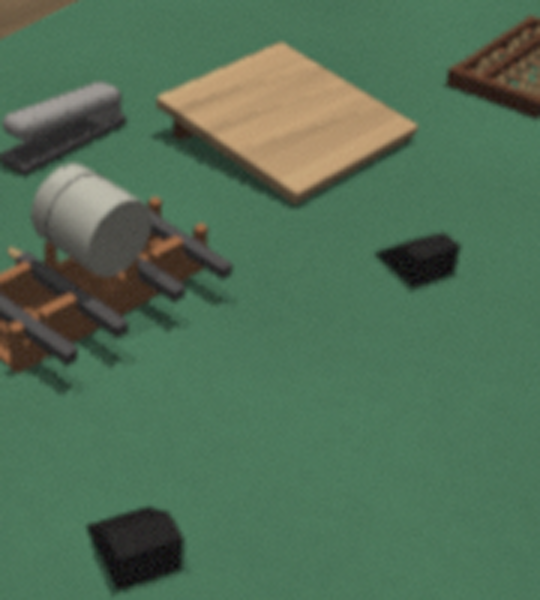

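```bash
cat > fit.py <<'E'
from h import *
from scipy.optimize import least_squares
def fit(pts3,obs,z0,x0,fixz=True,extra=None):
    # pts3 local Nx3; obs {cam: {idx:(u,v)}}; pose x,y,yaw(,z)
    def res(p):
        z=z0 if fixz else p[3]
        W=R.from_euler('z',p[2]).apply(pts3)+[p[0],p[1],z]
        return np.concatenate([(proj(n,W[list(o)])-np.array(list(o.values()))).ravel() for n,o in obs.items()])
    s=least_squares(res,x0,x_scale=[.1,.1,1]+([] if fixz else [.1])); return s.x,np.sqrt((s.fun**2).mean()),s.fun
E
python3 - <<'E'
from fit import *
t={0:(377.1,171.4),1:(456,181.4),2:(447.1,261.4),3:(368,252)}
s={0:(292.7,173.3),1:(333.7,154.3),2:(378.7,182.7),3:(338.7,205)}
c,sn=np.cos(np.radians(8)),np.sin(np.radians(8))
L=np.array([[85*c,85,85*sn],[85*c,-85,85*sn],[-85*c,-85,-85*sn],[-85*c,85,-85*sn]])/1e3
for k in range(4):
    for cams in ('ts','t','s'):
        o={}
        if 't' in cams:o['top']={(i+k)%4:t[i] for i in range(4)}
        if 's' in cams:o['side']={(i+k)%4:s[i] for i in range(4)}
        p,e,f=fit(L,o,.028,[.5,-.28,k*np.pi/2]);print(k,cams,p.round(4),round(e,2))
# chock: corners approx, tops
for n,pts in dict(c1=[(201,299),(207,305),(194.5,327.5),(178,319)],).items(): print(n,back('top',pts,0.014).round(3))
E
```

```text
0 ts [ 0.5965 -0.2817 -0.1521] 0.66
0 t [ 0.5967 -0.2823 -0.15  ] 0.35
0 s [ 0.5946 -0.2779 -0.1569] 0.61
1 ts [ 0.5968 -0.2819  1.4104] 3.09
1 t [ 0.5974 -0.2832  1.4151] 1.75
1 s [ 0.5923 -0.2735  1.3994] 3.76
2 ts [ 0.5976 -0.2813  2.9447] 4.04
2 t [ 0.5985 -0.2824  2.9561] 2.2
2 s [ 0.5925 -0.2735  2.9152] 5.03
3 ts [ 0.5975 -0.281   4.5174] 2.63
3 t [ 0.5979 -0.2814  4.5303] 1.28
3 s [ 0.5951 -0.2777  4.4835] 3.31
c1 [[0.439 0.161 0.014]
 [0.426 0.148 0.014]
 [0.381 0.174 0.014]
 [0.399 0.209 0.014]]
```

```bash
cat > chock.py <<'E'
from h import *
from scipy.optimize import minimize
V=np.array([[25,s*20,z] for s in(1,-1) for z in(-14,-11)]+[[-5,s*20,14] for s in(1,-1)]+[[-25,s*20,z] for s in(1,-1) for z in(-14,14)])/1e3
def hullmask(pts,box,k=8):
    x0,y0,w,h=box
    m=np.zeros((h*k,w*k),np.uint8)
    q=cv2.convexHull(((pts-[x0,y0]+.5)*k-.5).astype(np.float32))
    cv2.fillConvexPoly(m,np.round(q*16).astype(np.int32),255,shift=4)
    return cv2.resize(m,(w,h),interpolation=cv2.INTER_AREA)/255.
def alpha(im,box):
    x0,y0,w,h=box
    g=im[y0:y0+h,x0:x0+w,1].astype(float)   # green channel
    bg=np.percentile(g,75); fg=np.percentile(g,3)
    return np.clip((bg-g)/(bg-fg),0,1)
def fit(ims,xy,z=.014,cams=('top','side'),Vt=V,tilt=None,show=None,yaws=np.arange(0,6.28,.785)):
    A={}
    for n in cams:
        c=proj(n,[xy[0],xy[1],z])[0].round().astype(int);hw=22 if n=='top' else 28
        box=(c[0]-hw,c[1]-hw,2*hw,2*hw);a=alpha(ims[n],box);A[n]=(box,np.clip((a-.35)/.5,0,1))
    def cost(p):
        W=R.from_euler('z',p[2]).apply(Vt)+[p[0]/100,p[1]/100,z]
        return sum(((hullmask(proj(n,W),b)-a)**2).sum() for n,(b,a) in A.items())
    out=[]
    for y in yaws:
        r=minimize(cost,[xy[0]*100,xy[1]*100,y],method='Nelder-Mead',options=dict(initial_simplex=np.array([[xy[0]*100,xy[1]*100,y]]+[[xy[0]*100+d[0],xy[1]*100+d[1],y+d[2]] for d in ((.6,0,0),(0,.6,0),(0,0,.4))])))
        out.append((r.fun,r.x[0]/100,r.x[1]/100,r.x[2]%6.2832))
    return sorted(out)
E
python3 - <<'E'
from chock import *
ims={n:cv2.imread(f'pics/{n}0.png') for n in('top','side')}
for px in((192.5,313),(366,307)):
    xy=back('top',px,.014)[0,:2];print(xy)
    for o in fit(ims,xy)[:5]: print(np.round(o,4))
    print(np.round(fit(ims,xy,cams=('top',))[:2],4).tolist(), np.round(fit(ims,xy,cams=('side',))[:2],4).tolist())
E
```

```text
[0.41041104 0.1783773 ]
[45.384   0.412   0.1798  5.7498]
[45.5705  0.4122  0.1795  5.7408]
[45.9072  0.4123  0.1797  5.7427]
[2.78922e+02 4.09600e-01 1.80900e-01 2.60540e+00]
[2.85824e+02 4.06700e-01 1.78600e-01 4.20390e+00]Traceback (most recent call last):
  File "<stdin>", line 6, in <module>
  File "chock.py", line 25, in fit
    r=minimize(cost,[xy[0]*100,xy[1]*100,y],method='Nelder-Mead',options=dict(initial_simplex=np.array([[xy[0]*100,xy[1]*100,y]]+[[xy[0]*100+d[0],xy[1]*100+d[1],y+d[2]] for d in ((.6,0,0),(0,.6,0),(0,0,.4))])))
    res = _minimize_neldermead(fun, x0, args, callback, bounds=bounds,
                               **options)
    fsim[j] = func(sim[j])
              ~~~~^^^^^^^^
    fx = function(np.copy(x), *(wrapper_args + args))
  File "chock.py", line 22, in cost
    return sum(((hullmask(proj(n,W),b)-a)**2).sum() for n,(b,a) in A.items())
  File "chock.py", line 22, in <genexpr>
    return sum(((hullmask(proj(n,W),b)-a)**2).sum() for n,(b,a) in A.items())
                          ~~~~^^^^^
  File "h.py", line 5, in proj
    m=ctrl.camera_model(n);P=np.atleast_2d(P)
ValueError: time passes only in moves, steps and waits
```

Run:
```python
from h import *
# pencils: tip & butt centre px top view (from a1: /3.3 + (90,180))
f=lambda x,y:(90+x/3.3,180+y/3.3)
P=dict(k1=((196,56),(181,250)),k2=((268,76),(246,273)),s1=((488,47),(466,243)),s2=((562,58),(536,257)),s3=((656,68),(626,265)),s4=((728,82),(698,281)))
for k,(a,b) in P.items():
    A=back('top',[f(*a),f(*b)],.0275)[:,:2];d=A[0]-A[1];print(k,A.round(4).tolist(),'len',np.hypot(*d).round(4),'yaw',np.arctan2(d[1],d[0]).round(3),'mid',A.mean(0).round(4))
# rack outer corners bars tops z .038
for nm,pts in dict(rack=[(30,108),(360,130),(352,210),(22,188)],tray=[(460,97),(742,133),(732,216),(450,178)]).items():
    A=back('top',[f(*p) for p in pts],.038)[:,:2];print(nm,A.round(4).tolist(),A.mean(0).round(4), np.linalg.norm(A-np.roll(A,1,0),axis=1).round(3))
```

```text
k1 [[0.6536, 0.2695], [0.5291, 0.2762]] len 0.1247 yaw -0.053 mid [0.5914 0.2728]
k2 [[0.6391, 0.222], [0.514, 0.2341]] len 0.1258 yaw -0.097 mid [0.5765 0.228 ]
s1 [[0.6538, 0.0806], [0.5298, 0.0955]] len 0.1249 yaw -0.119 mid [0.5918 0.0881]
s2 [[0.6453, 0.0337], [0.5201, 0.0521]] len 0.1266 yaw -0.145 mid [0.5827 0.0429]
s3 [[0.6372, -0.0255], [0.5137, -0.0035]] len 0.1254 yaw -0.176 mid [ 0.5755 -0.0145]
s4 [[0.627, -0.0706], [0.5027, -0.0476]] len 0.1264 yaw -0.183 mid [ 0.5649 -0.0591]
rack [[0.6208, 0.3749], [0.6009, 0.1602], [0.5509, 0.1649], [0.5693, 0.3779]] [0.5855 0.2695] [0.052 0.216 0.05  0.214]
tray [[0.6201, 0.0973], [0.5926, -0.0774], [0.5413, -0.0694], [0.5693, 0.1038]] [0.5808 0.0136] [0.051 0.177 0.052 0.175]
```

```bash
python3 - <<'E'
from bench import ctrl
import json
json.dump({n:{k:(v.tolist() if hasattr(v,'tolist') else v) for k,v in ctrl.camera_model(n).items()} for n in('top','side')},open('cams.json','w'))
E
python3 - <<'E'
s=open('h.py').read()
s=s.replace("def proj","import json\nCAM={n:{k:np.array(v) for k,v in d.items()} for n,d in json.load(open('cams.json')).items()}\ndef proj",1).replace("ctrl.camera_model(n)","CAM[n]")
open('h.py','w').write(s)
E
cat > ov.py <<'E'
from h import *
def box(x0,x1,y0,y1,z0,z1):
    c=np.array([[x,y,z] for x in(x0,x1) for y in(y0,y1) for z in(z0,z1)])/1e3
    e=[(i,j) for i in range(8) for j in range(i) if bin(i^j).count('1')==1]
    return [(c[i],c[j]) for i,j in e]
def draw(n,f,out,items,x0,y0,w,h,k):
    im=cv2.resize(cv2.imread(f)[y0:y0+h,x0:x0+w],None,fx=k,fy=k,interpolation=cv2.INTER_CUBIC)
    for (px,py,pz,yaw),segs,col in items:
        r=R.from_euler('z',yaw)
        for a,b in segs:
            q=(proj(n,r.apply([a,b])+[px,py,pz])-[x0,y0]+.5)*k
            cv2.line(im,*[tuple(int(v) for v in np.round(p*8)) for p in q],col,1,cv2.LINE_AA,3)
    cv2.imwrite(out,im)
RACK=box(-29,-21,-109,109,0,38)[:]+box(21,29,-109,109,0,38)
for y in(-92,-46,0,46,92):
    for sx in(-1,1): RACK+=box(sx*25-4,sx*25+4,y-9,y+9,22,38)
TRAY=box(-29,-21,-92,92,0,38)+box(21,29,-92,92,0,38)
for y in(-75,-29,29,75):
    for sx in(-1,1): TRAY+=box(sx*25-4,sx*25+4,y-9,y+9,22,38)
PEN=box(-65,65,-5.5,5.5,-5.5,5.5)
def cyl(r,l):
    t=np.linspace(0,2*np.pi,33);s=[]
    for x in(-l/2,l/2):
        c=np.c_[0*t+x,r*np.cos(t),r*np.sin(t)]/1e3;s+=list(zip(c[:-1],c[1:]))
    return s
TIN=cyl(30,62)
E
python3 - <<'E'
from chock import *
ims={n:cv2.imread(f'pics/{n}0.png') for n in('top','side')}
for px,ya in(((192.5,313),5.75),((366,307),0),):
    xy=back('top',px,.014)[0,:2]
    ys=np.arange(0,6.28,.785) if ya==0 else [ya]
    for cams in(('top','side'),('top',),('side',)):
        print(cams,np.round(fit(ims,xy,cams=cams,yaws=ys)[:2],4).tolist())
from ov import *
items=[((.5855,.2695,0,-.09),RACK,(255,255,0)),((.5808,.0136,0,-.155),TRAY,(255,255,0)),((.585,.0145,.0725,-.155),TIN,(0,0,255))]
draw('top','pics/top0.png','pics/o1.png',items,90,180,240,90,3.3)
draw('side','pics/side0.png','pics/o2.png',items,100,180,230,170,3.4)
E
```

```text
('top', 'side') [[45.1942, 0.412, 0.1796, 5.7472]]
('top',) [[22.0907, 0.4114, 0.1795, 5.7848]]
('side',) [[14.4836, 0.4125, 0.18, 5.7285]]
('top', 'side') [[31.4099, 0.4149, -0.1763, 5.8342], [31.5443, 0.4149, -0.1763, 5.8343]]
('top',) [[7.7495, 0.4147, -0.1762, 5.8426], [8.0464, 0.4146, -0.1762, 5.8556]]
('side',) [[18.8106, 0.4152, -0.1774, 5.7518], [18.8361, 0.4152, -0.1774, 5.7528]]
```

View pics/o1.png

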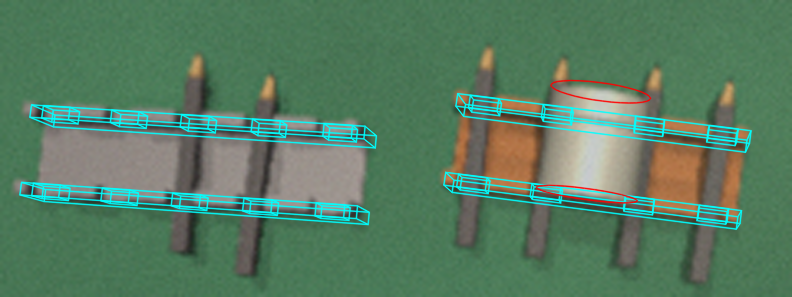

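View pics/o2.png

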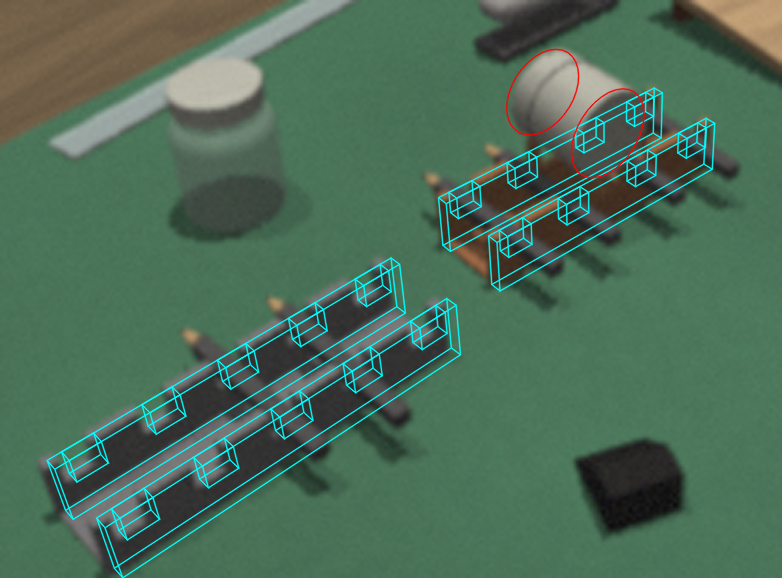

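Run:
```python
from h import *
crop('top','pics/top0.png',92,195,115,80,'pics/b1.png',6.9)
crop('side','pics/side0.png',108,255,130,90,'pics/b2.png',6)
crop('side','pics/side0.png',220,190,105,75,'pics/b4.png',7)
crop('top','pics/top0.png',220,190,100,80,'pics/b3.png',7)
```

```text
(no output)
```

View pics/b1.png

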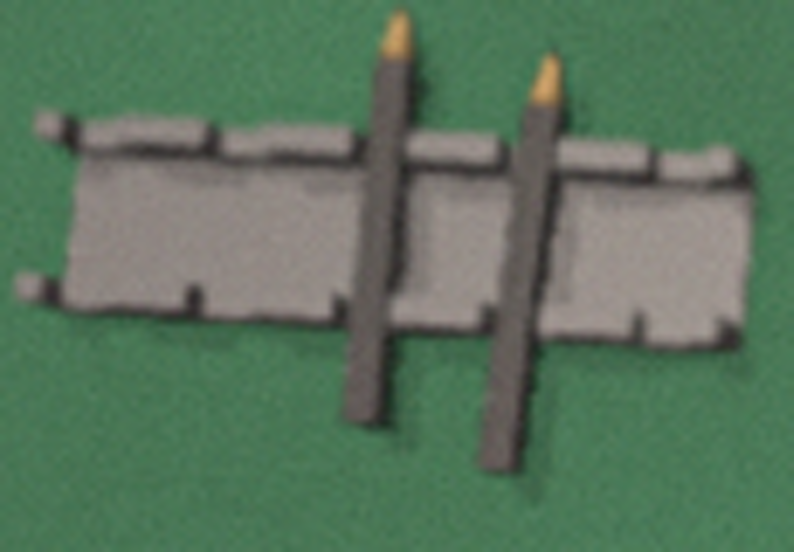

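View pics/b2.png

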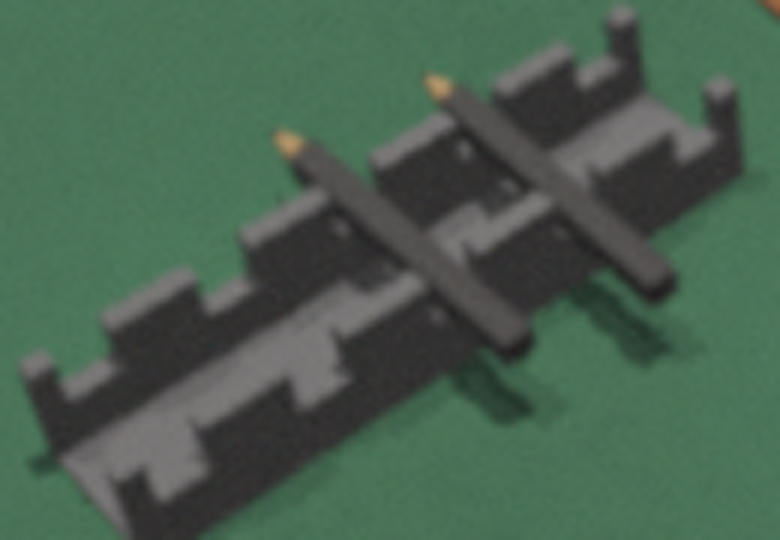

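View pics/b3.png

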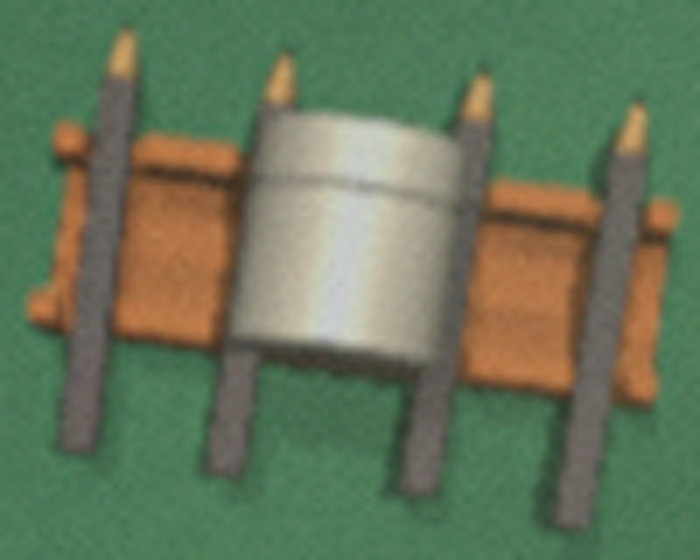

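View pics/b4.png

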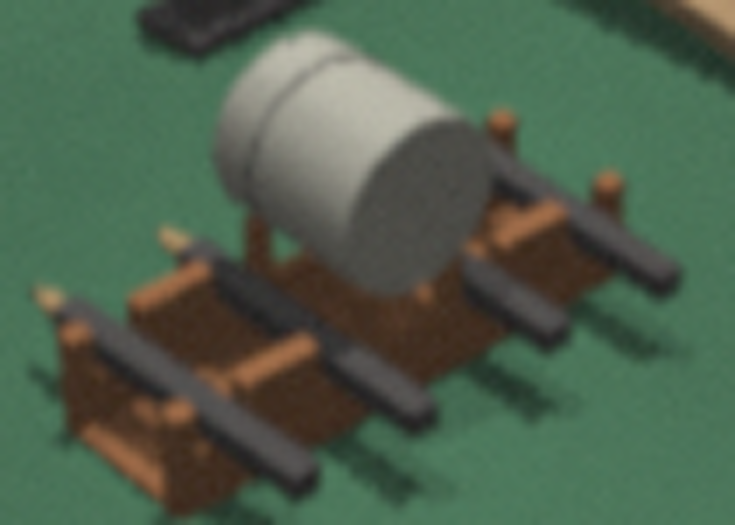

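Run:
```python
from fit import *
def px(p,k,o): return ((p[0]+.5)/k-.5+o[0],(p[1]+.5)/k-.5+o[1])
T1=lambda p:px(p,6.9,(92,195)); S2=lambda p:px(p,6,(108,255)); T3=lambda p:px(p,7,(220,190)); S4=lambda p:px(p,7,(220,190))
def do(name,z,L,top,side,x0):
    pts=[];o={}
    for n,l in(('top',top),('side',side)):
        d={}
        for loc,p in l: pts.append(np.array(loc)/1e3); d[len(pts)-1]=p
        if d:o[n]=d
    for sel in([n for n in o],['top'],['side']):
        if len(o.get(sel[0],[]))<2: continue
        p,e,f=fit(np.array(pts),{n:o[n] for n in sel},z,x0);print(name,sel,p.round(4),round(e,2))
do('rack',0,0,[((25,105,38),T1((50,125))),((-25,105,38),T1((30,288))),((25,-105,38),T1((722,160))),((25,69,38),T1((145,133))),((25,23,38),T1((287,140))),((25,-23,38),T1((453,149))),((25,-69,38),T1((603,157)))],
 [((25,105,38),S2((38,362))),((25,-105,38),S2((622,15))),((-25,-105,38),S2((720,88))),((25,69,38),S2((150,298))),((25,-69,38),S2((535,70)))],[.585,.27,-.1])
do('tray',0,0,[((25,88,38),T3((68,137))),((-25,88,38),T3((45,307))),((25,-88,38),T3((662,215))),((-25,-88,38),T3((638,385)))],
 [((25,88,38),S4((77,333))),((-25,88,38),S4((178,408))),((25,-88,38),S4((503,118))),((-25,-88,38),S4((610,181)))],[.58,.01,-.15])
for n,a,b in(('k_a',(400,10),(362,425)),('k_b',(549,55),(498,472))):
    do(n,.0275,0,[((65,0,0),T1(a)),((-65,0,5.5),T1(b))],[],[.58,.25,-.1])
for n,a,b in(('s1',(125,30),(78,452)),('s2',(285,54),(225,476)),('s3',(484,74),(418,496)),('s4',(638,104),(573,529))):
    do(n,.0275,0,[((65,0,0),T3(a)),((-65,0,5.5),T3(b))],[],[.58,.0,-.15])
do('tin',.0725,0,[((31,0,30),T3((372,115))),((-31,0,30),T3((333,352)))],[((-31,0,0),S4((420,208)))],[.58,.01,-.15])
```

```text
rack ['top', 'side'] [ 0.5876  0.2739 -0.0794] 0.74
rack ['top'] [ 0.5873  0.2745 -0.0771] 0.84
rack ['side'] [ 0.5888  0.2729 -0.0848] 0.19
tray ['top', 'side'] [ 0.5819  0.0143 -0.1603] 0.34
tray ['top'] [ 0.5817  0.0147 -0.1584] 0.28
tray ['side'] [ 0.5826  0.0131 -0.1634] 0.18
k_a ['top'] [ 0.5918  0.2727 -0.0526] 0.33
k_a ['top'] [ 0.5918  0.2727 -0.0526] 0.33
k_b ['top'] [ 0.5767  0.2282 -0.0941] 0.4
k_b ['top'] [ 0.5767  0.2282 -0.0941] 0.4
s1 ['top'] [ 0.5916  0.0887 -0.1117] 0.48
s1 ['top'] [ 0.5916  0.0887 -0.1117] 0.48
s2 ['top'] [ 0.5832  0.0434 -0.1522] 0.49
s2 ['top'] [ 0.5832  0.0434 -0.1522] 0.49
s3 ['top'] [ 0.5757 -0.0141 -0.1789] 0.49
s3 ['top'] [ 0.5757 -0.0141 -0.1789] 0.49
s4 ['top'] [ 0.5652 -0.0591 -0.186 ] 0.41
s4 ['top'] [ 0.5652 -0.0591 -0.186 ] 0.41
tin ['top', 'side'] [ 0.5804  0.0125 -0.1955] 0.63
tin ['top'] [ 0.58    0.0122 -0.1831] 0.67
```

```bash
cat > to.py <<'E'
import sys
from h import *
YB=-.152
def Rt(a,tilt=0):
    a=np.radians(a);y=np.array([np.cos(a),np.sin(a),0]);z=np.array([0,0,-1.]);M=np.c_[np.cross(y,z),y,z]
    ax=np.array([-np.sin(YB),np.cos(YB),0])
    return R.from_rotvec(-np.radians(tilt)*ax)*R.from_matrix(M)
def board(s,h,y=0,mid=(.5963,-.281,.028)):
    u=np.array([np.cos(YB),np.sin(YB),0]);v=np.array([-u[1],u[0],0]);t=np.radians(8)
    return np.array(mid)+s*(np.cos(t)*u+[0,0,np.sin(t)])+h*(-np.sin(t)*u+[0,0,np.cos(t)])+y*v
def show():
    s=ctrl.get_state();r=R.from_rotvec(s['tool_rot']);y=r.as_matrix()[:,1]
    print('t',round(s['time'],2),'pos',s['position'].round(4),'a',np.degrees(np.arctan2(y[1],y[0])).round(2),'zax',r.as_matrix()[:,2].round(3),'F',s['ft_force'].round(1),'g',round(s['grip_width'],3),'q1,7',s['joint_positions'][[0,6]].round(2))
    return s,r
def to(p,a,tilt=0):
    s,r=show()
    d=r.inv().apply(np.array(p)-s['position'])*1000; w=(r.inv()*Rt(a,tilt)).as_rotvec()
    print('->',np.round(p,4),'shift',d.round(1),'turn',w.round(3),'deg',np.degrees(np.linalg.norm(w)).round(1))
if __name__=='__main__':
    v=[float(x) for x in sys.argv[1:]]
    if v: to(v[:3],v[3],v[4] if len(v)>4 else 0)
    else: show()
E
python3 to.py .5 .3 .2355 0
```

```text
t 0.1 pos [0.1719 0.6263 0.2356] a 74.66 zax [-0.    -0.002 -1.   ] F [ 0.  -0.6 -0.2] g 1.002 q1,7 [-1.29 -0.06]
-> [0.5    0.3    0.2355] shift [-402.7 -227.9    0.5] turn [-1.000e-03  1.000e-03  1.303e+00] deg 74.7
```

```bash
python3 -m handwheel '[[-50,-28,0,0,0,0.15,-1],[-105,-60,0,0,0,0.33,-1],[-160,-90,0,0,0,0.5,-1],[-215,-121,0,0,0,0.68,-1],[-270,-152,0,0,0,0.86,-1],[-325,-184,0,0,0,1.04,-1],[-370,-209,0,0,0,1.2,-1],[-403,-228,0,0,0,1.3,-1],[-403,-228,0,0,0,1.3,-1]]' && python3 to.py .46 -.16 .2 -90
```

```text
time: 1.23
position: [0.5028, 0.2962, 0.2362]
tool_rot: [2.225, 2.215, -0.001]
ft_force: [-0.8, 1.2, -0.9]
grip_width: 1.003
t 1.23 pos [0.5028 0.2962 0.2362] a -0.26 zax [ 0.001 -0.002 -1.   ] F [-0.8  1.2 -0.9] g 1.003 q1,7 [-0.87 -0.53]
-> [ 0.46 -0.16  0.2 ] shift [-456.3  -40.8   37.1] turn [2.000e-03 1.000e-03 1.566e+00] deg 89.7
```

```bash
python3 -m handwheel '[[-45,-4,4,0,0,0.15,-1],[-95,-8,8,0,0,0.32,-1],[-150,-12,12,0,0,0.5,-1],[-205,-17,17,0,0,0.68,-1],[-260,-22,21,0,0,0.86,-1],[-315,-27,25,0,0,1.04,-1],[-370,-32,29,0,0,1.22,-1],[-420,-37,33,0,0,1.4,-1],[-456,-41,37,0,0,1.566,-1],[-456,-41,37,0,0,1.566,-1]]' && python3 to.py .4012 -.1697 .06 -115.8
```

```text
time: 2.48
position: [0.4598, -0.1578, 0.1993]
tool_rot: [3.141, 0.006, -0.001]
ft_force: [0.7, 1.1, 0.1]
grip_width: 0.996
t 2.48 pos [ 0.4598 -0.1578  0.1993] a -89.78 zax [-0.001 -0.    -1.   ] F [0.7 1.1 0.1] g 0.996 q1,7 [-0.48 -1.31]
-> [ 0.4012 -0.1697  0.06  ] shift [-58.6  11.7 139.3] turn [0.    0.    0.454] deg 26.0
```

```bash
python3 -m handwheel '[[-15,3,35,0,0,0.12,-1],[-35,7,80,0,0,0.28,-1],[-58.6,11.7,120,0,0,0.454,-1],[-58.6,11.7,139,0,0,0.454,-1],[-58.6,11.7,139,0,0,0.454,-1]]' && python3 to.py .4014 -.1697 .018 -115.7
python3 - <<'E'
from h import *
for n in('top','side'): cv2.imwrite(f'pics/{n}1.png',ctrl.get_image(n)[:,:,::-1])
crop('top','pics/top1.png',300,250,140,120,'pics/c1.png',5)
crop('side','pics/side1.png',300,150,140,120,'pics/c2.png',5)
E
```

```text
time: 3.1
position: [0.4013, -0.1659, 0.0594]
tool_rot: [-3.065, 0.689, 0.005]
ft_force: [-0.4, 0.5, 0.9]
grip_width: 1.004
t 3.1 pos [ 0.4013 -0.1659  0.0594] a -115.35 zax [-0.003  0.001 -1.   ] F [-0.4  0.5  0.9] g 1.004 q1,7 [-0.43 -1.65]
-> [ 0.4014 -0.1697  0.018 ] shift [ 1.9  3.3 41.4] turn [0.001 0.003 0.006] deg 0.4
```

View pics/c1.png

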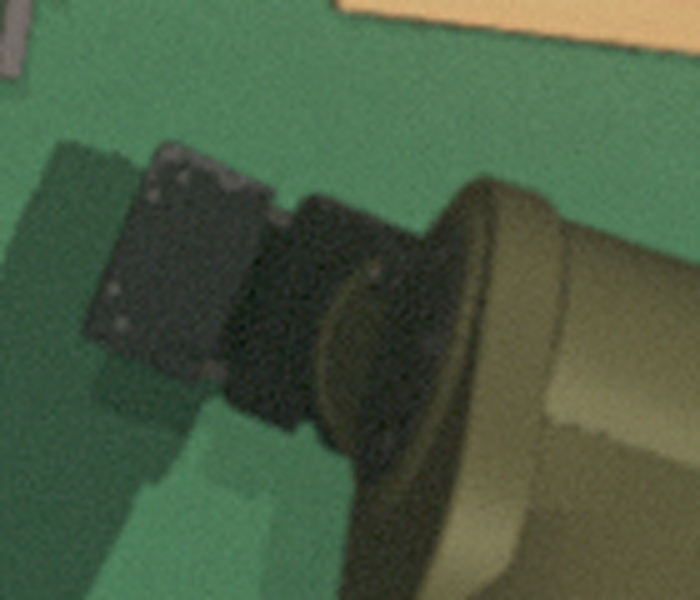

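View pics/c2.png

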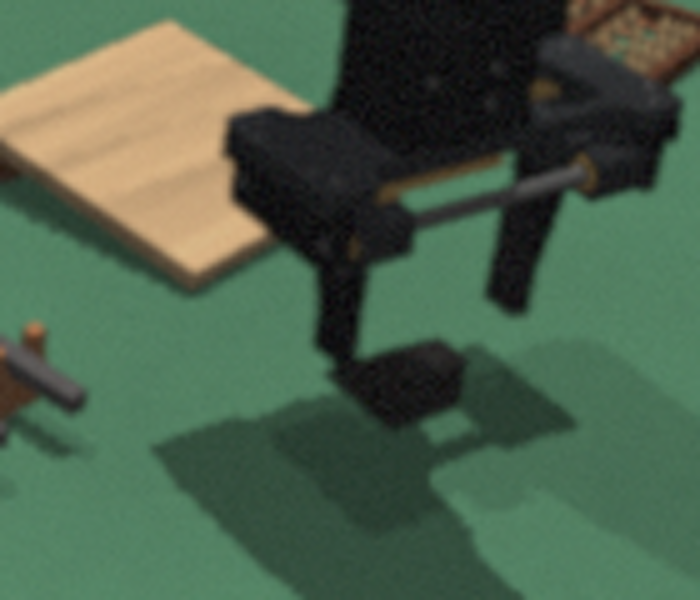

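Top view: gripper at about (340,305) over the chock; the side view shows the open fingers straddling chock b at (381,225). Descending.

```bash
python3 -m handwheel '[[1.9,3.3,15,0,0,0,-1],[1.9,3.3,30,0,0,0,-1],[1.9,3.3,41,0,0,0,-1],[1.9,3.3,41,0,0,0,-1],[1.9,3.3,41,0,0,0,-1],[1.9,3.3,41,0,0,0,1],[1.9,3.3,41,0,0,0,1],[1.9,3.3,41,0,0,0,1],[1.9,3.3,41,0,0,0,1],[1.9,3.3,41,0,0,0,1],[1.9,3.3,41,0,0,0,1]]' 25 && python3 to.py
```

```text
time: 4.58
position: [0.4025, -0.1717, 0.0196]
tool_rot: [-3.064, 0.695, -0.0]
ft_force: [0.3, 0.4, 0.2]
grip_width: 0.456
t 4.58 pos [ 0.4025 -0.1717  0.0196] a -115.57 zax [ 0.  0. -1.] F [0.3 0.4 0.2] g 0.456 q1,7 [-0.4  -1.55]
```

```bash
python3 -m handwheel '[[0,0,-20,0,0,0,1],[0,0,-60,0,0,0,1],[0,0,-100,0,0,0,1],[0,0,-100,0,0,0,1]]'
python3 - <<'E'
from to import *
p=board(-.0527,.06);print(p);to(p,-98.7,8)
E
```

```text
time: 5.08
position: [0.4047, -0.1722, 0.1221]
tool_rot: [-3.062, 0.694, -0.01]
ft_force: [0.9, 0.1, -2.1]
grip_width: 0.455
[ 0.53646047 -0.27183369  0.08008166]
t 5.08 pos [ 0.4047 -0.1722  0.1221] a -115.55 zax [ 0.006  0.    -1.   ] F [ 0.9  0.1 -2.1] g 0.455 q1,7 [-0.46 -1.73]
-> [ 0.5365 -0.2718  0.0801] shift [161.6  33.2  42.8] turn [ 0.018  0.133 -0.294] deg 18.5
```

```bash
python3 -m handwheel '[[30,6,0,0.003,0.025,-0.05,1],[70,14,0,0.008,0.06,-0.13,1],[110,23,5,0.013,0.1,-0.21,1],[145,30,20,0.018,0.133,-0.294,1],[161.6,33.2,35,0.018,0.133,-0.294,1],[161.6,33.2,42.8,0.018,0.133,-0.294,1],[161.6,33.2,42.8,0.018,0.133,-0.294,1]]'
python3 - <<'E'
from to import *
p=board(-.0527,.0196);print(p);to(p,-98.7,8)
E
```

```text
time: 5.95
position: [0.5322, -0.2707, 0.075]
tool_rot: [3.115, -0.237, 0.203]
ft_force: [-0.5, 0.1, -0.5]
grip_width: 0.459
[ 0.54201824 -0.27268504  0.04007483]
t 5.95 pos [ 0.5322 -0.2707  0.075 ] a -98.72 zax [ 0.128 -0.021 -0.992] F [-0.5  0.1 -0.5] g 0.459 q1,7 [-0.25 -0.99]
-> [ 0.542  -0.2727  0.0401] shift [ 5.4  0.4 35.9] turn [ 0.001  0.01  -0.   ] deg 0.6
```

```bash
python3 -m handwheel '[[5.4,0.4,15,0,0.01,0,1],[5.4,0.4,28,0,0.01,0,1],[5.4,0.4,30,0,0.01,0,1],[5.4,0.4,30,0,0.01,0,1],[5.4,0.4,30,0,0.01,0,1],[5.4,0.4,30,0,0.01,0,1]]'
python3 - <<'E'
from to import *
p=board(-.0527,.0196);print(p);to(p,-98.7,8)
for n in('top','side'): cv2.imwrite(f'pics/{n}2.png',ctrl.get_image(n)[:,:,::-1])
crop('side','pics/side2.png',280,130,130,95,'pics/d2.png',6)
E
```

```text
time: 6.7
position: [0.5434, -0.2734, 0.0482]
tool_rot: [3.112, -0.237, 0.225]
ft_force: [-0.6, -0.1, -1.1]
grip_width: 0.454
[ 0.54201824 -0.27268504  0.04007483]
t 6.7 pos [ 0.5434 -0.2734  0.0482] a -98.7 zax [ 0.142 -0.023 -0.99 ] F [-0.6 -0.1 -1.1] g 0.454 q1,7 [-0.22 -0.95]
-> [ 0.542  -0.2727  0.0401] shift [-2.6 -0.5  7.8] turn [ 0.002 -0.005  0.   ] deg 0.3
```

View pics/d2.png

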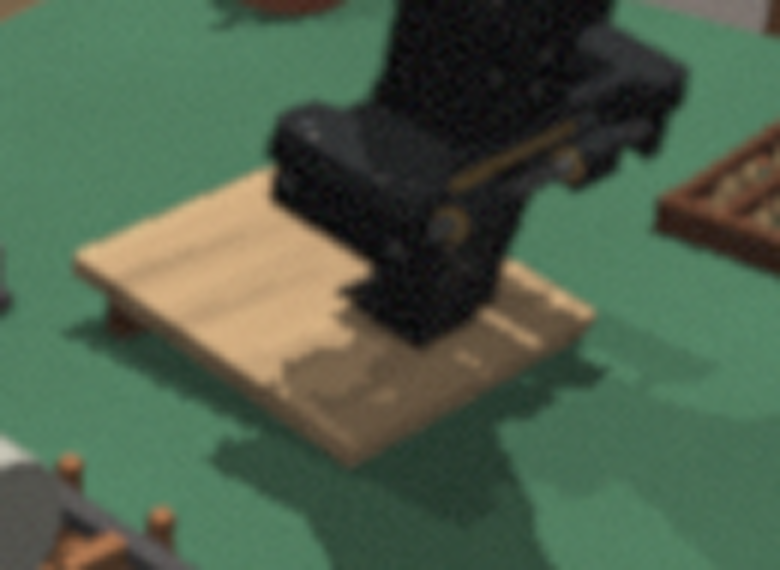

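```bash
python3 -m handwheel '[[-2.6,-0.5,4,0,0,0,1],[-2.6,-0.5,6,0,0,0,1],[-2.6,-0.5,6,0,0,0,1],[-2.6,-0.5,6,0,0,0,1]]'; python3 -m handwheel '[[0,0,1,0,0,0,1],[0,0,1.5,0,0,0,1],[0,0,1.5,0,0,0,1]]';python3 to.py
```

```text
time: 7.3
position: [0.5416, -0.2726, 0.0414]
tool_rot: [3.112, -0.237, 0.224]
ft_force: [0.1, -0.3, -1.9]
grip_width: 0.46
time: 7.68
position: [0.5417, -0.2726, 0.0399]
tool_rot: [3.112, -0.237, 0.224]
ft_force: [-1.0, 0.0, -1.6]
grip_width: 0.455
t 7.67 pos [ 0.5417 -0.2726  0.0399] a -98.7 zax [ 0.141 -0.023 -0.99 ] F [-1.   0.  -1.6] g 0.455 q1,7 [-0.21 -0.94]
```

```bash
python3 -m handwheel '[[0,0,0.7,0,0,0,1],[0,0,1.3,0,0,0,1],[0,0,1.3,0,0,0,1],[0,0,1.3,0,0,0,1]]'; python3 to.py
```

```text
time: 8.18
position: [0.5419, -0.2727, 0.0395]
tool_rot: [3.113, -0.237, 0.224]
ft_force: [-3.2, 1.8, 6.7]
grip_width: 0.459
t 8.18 pos [ 0.5419 -0.2727  0.0395] a -98.71 zax [ 0.142 -0.023 -0.99 ] F [-3.2  1.8  6.7] g 0.459 q1,7 [-0.21 -0.94]
```

```bash
python3 -m handwheel '[[0,0,1,0,0,0,-1],[0,0,0,0,0,0,-1],[0,0,0,0,0,0,-1],[0,0,0,0,0,0,-1],[0,0,-20,0,0,0,-1],[0,0,-60,0,0,0,-1],[0,0,-110,0,0,0,-1],[0,0,-150,0,0,0,-1],[0,0,-150,0,0,0,-1]]'; python3 to.py .5804 .013 .2 -9.3
```

```text
time: 9.3
position: [0.5223, -0.2707, 0.192]
tool_rot: [3.111, -0.238, 0.237]
ft_force: [0.0, -0.2, -0.7]
grip_width: 0.996
t 9.3 pos [ 0.5223 -0.2707  0.192 ] a -98.76 zax [ 0.149 -0.024 -0.988] F [ 0.  -0.2 -0.7] g 0.996 q1,7 [-0.36 -1.12]
-> [0.5804 0.013  0.2   ] shift [  15.3 -289.3   -6.2] turn [ 0.12  -0.119 -1.558] deg 89.8
```

```bash
python3 -m handwheel '[[2,-30,0,0.013,-0.013,-0.17,-1],[4,-65,0,0.026,-0.026,-0.34,-1],[6,-100,0,0.04,-0.04,-0.52,-1],[8,-135,-2,0.053,-0.053,-0.69,-1],[10,-170,-3,0.067,-0.067,-0.87,-1],[12,-205,-4,0.08,-0.08,-1.04,-1],[13,-240,-5,0.093,-0.093,-1.21,-1],[14,-270,-6,0.107,-0.106,-1.39,-1],[15.3,-289,-6,0.12,-0.119,-1.558,-1],[15.3,-289,-6,0.12,-0.119,-1.558,-1],[15.3,-289,-6,0.12,-0.119,-1.558,-1]]'; python3 to.py .5804 .013 .0675 -9.3
python3 - <<'E'
from h import *
for n in('top','side'): cv2.imwrite(f'pics/{n}3.png',ctrl.get_image(n)[:,:,::-1])
crop('top','pics/top3.png',360,160,105,110,'pics/e1.png',5)
crop('side','pics/side3.png',200,130,200,140,'pics/e2.png',4)
E
```

```text
time: 10.68
position: [0.5781, 0.0128, 0.1945]
tool_rot: [-2.393, -2.026, 0.011]
ft_force: [0.5, 0.1, 1.1]
grip_width: 1.002
t 10.68 pos [0.5781 0.0128 0.1945] a -9.49 zax [-0.009  0.    -1.   ] F [0.5 0.1 1.1] g 1.002 q1,7 [-0.56 -0.13]
-> [0.5804 0.013  0.0675] shift [  0.8   3.4 127. ] turn [-0.009  0.001 -0.003] deg 0.6
```

View pics/e1.png

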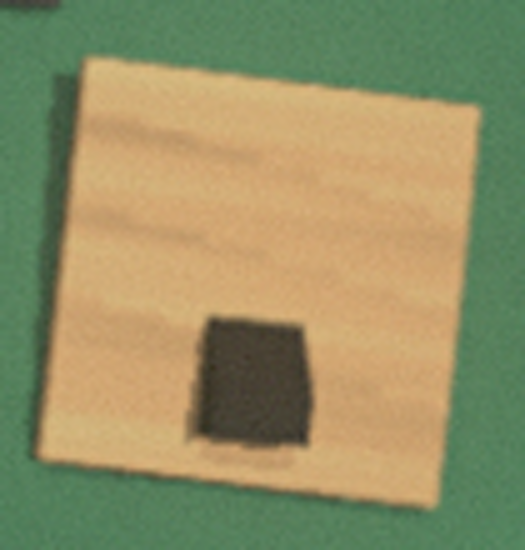

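View pics/e2.png

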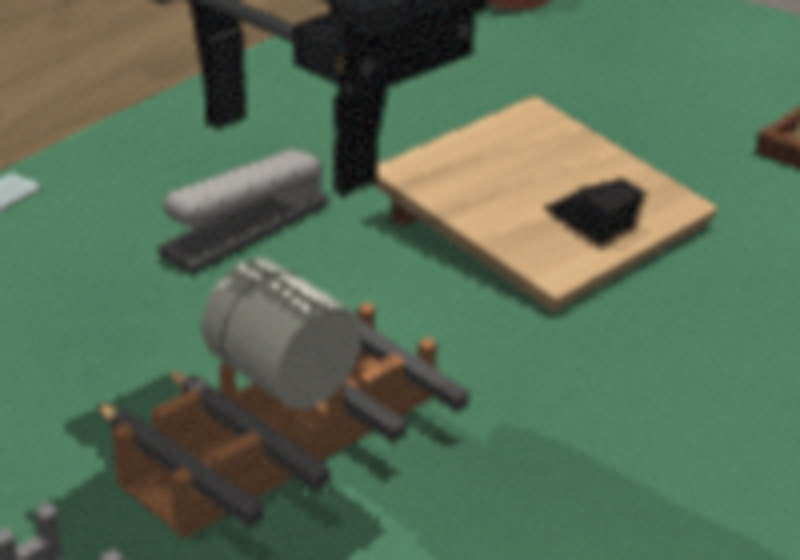

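```bash
cat > bchock.py <<'E'
from chock import *
from to import *
def bfit(ims,s0,yaw0,cams=('top','side')):
    t=R.from_euler('z',YB)*R.from_euler('y',-8,degrees=True)
    A={}
    for n in cams:
        c=proj(n,board(s0,.014))[0].round().astype(int);hw=17 if n=='top' else 20
        box=(c[0]-hw,c[1]-hw,2*hw,2*hw);x0,y0,w,h=box
        g=ims[n][y0:y0+h,x0:x0+w,1:].astype(float).max(2);bg=np.percentile(g,75);fg=np.percentile(g,5)
        A[n]=(box,np.clip(((bg-g)/(bg-fg)-.35)/.5,0,1))
    def W(p): return t.apply(R.from_euler('z',p[2]).apply(V))+board(p[0]/100,.014,p[1]/100)
    f=lambda p:sum(((hullmask(proj(n,W(p)),b)-a)**2).sum() for n,(b,a) in A.items())
    r=minimize(f,[s0*100,0,yaw0],method='Nelder-Mead',options=dict(initial_simplex=[[s0*100,0,yaw0],[s0*100+.5,0,yaw0],[s0*100,.5,yaw0],[s0*100,0,yaw0+.2]]))
    return r.x*[10,10,1],r.fun
E
python3 - <<'E'
from bchock import *
ims={n:cv2.imread(f'pics/{n}3.png') for n in('top','side')}
for c in(('top','side'),('top',),('side',)): print(c,bfit(ims,-.0395,0,c))
E
```

```text
('top', 'side') (array([-4.03682629e+01,  1.84415585e+00,  1.30240319e-02]), np.float64(62.66516622832901))
('top',) (array([-4.04996836e+01,  1.88954261e+00,  1.97095470e-02]), np.float64(6.643550744577293))
('side',) (array([-39.51636684,   1.22725319,  -0.0991921 ]), np.float64(54.4155350311028))
```

```bash
python3 -m handwheel '[[1,3.4,40,-0.009,0,0,-1],[1,3.4,75,-0.009,0,0,-1],[1,3.4,90,-0.009,0,0,-1],[1,3.4,90,-0.009,0,0,-1],[1,3.4,90,-0.009,0,0,-1]]'; python3 to.py .5804 .013 .0675 -9.3
python3 - <<'E'
from h import *
for n in('top','side'): cv2.imwrite(f'pics/{n}4.png',ctrl.get_image(n)[:,:,::-1])
crop('top','pics/top4.png',200,160,140,110,'pics/e1b.png',5)
crop('side','pics/side4.png',200,140,140,130,'pics/e2b.png',4.5)
E
```

```text
time: 11.4
position: [0.5824, 0.0146, 0.1063]
tool_rot: [2.392, 2.033, 0.003]
ft_force: [0.3, 0.5, 0.5]
grip_width: 1.001
t 11.4 pos [0.5824 0.0146 0.1063] a -9.28 zax [ 0.003 -0.    -1.   ] F [0.3 0.5 0.5] g 1.001 q1,7 [-0.53 -0.09]
-> [0.5804 0.013  0.0675] shift [-2.  -1.8 38.8] turn [ 0.003 -0.     0.   ] deg 0.2
```

View pics/e2b.png

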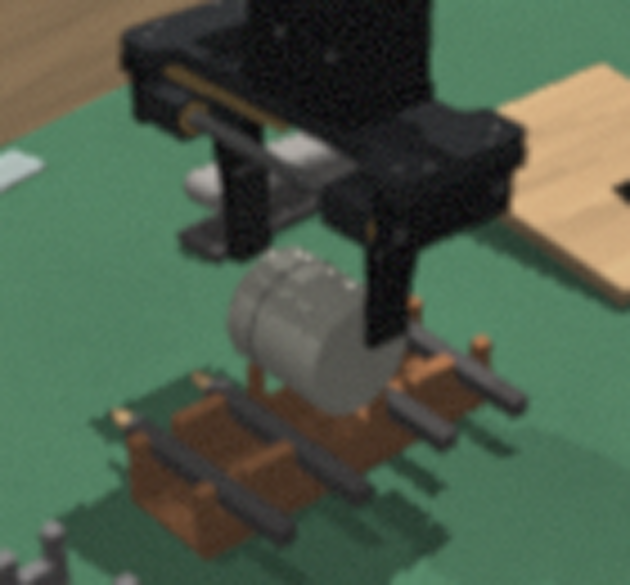

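View pics/e1b.png

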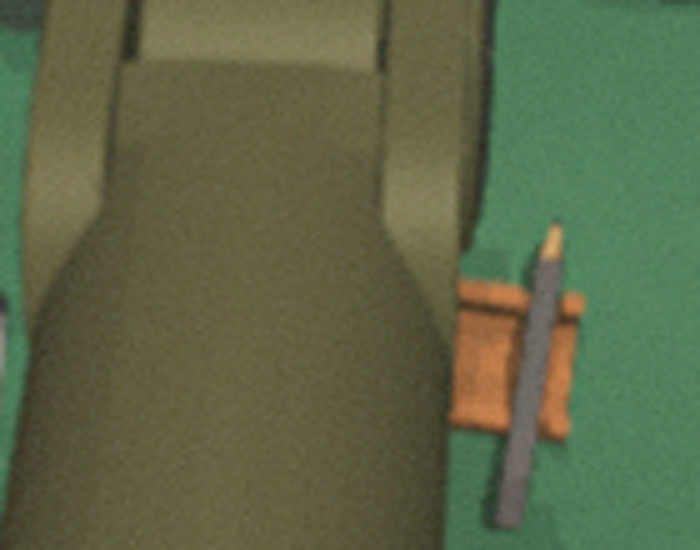

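```bash
python3 -m handwheel '[[-1,-1.5,15,0,0,0,-1],[-1,-1.5,30,0,0,0,-1],[-1,-1.5,38.8,0,0,0,-1],[-1,-1.5,38.8,0,0,0,-1],[-1,-1.5,38.8,0,0,0,-1],[-1,-1.5,38.8,0,0,0,1],[-1,-1.5,38.8,0,0,0,1],[-1,-1.5,38.8,0,0,0,1],[-1,-1.5,38.8,0,0,0,1]]' 30; python3 to.py
```

```text
time: 12.62
position: [0.5801, 0.0142, 0.0663]
tool_rot: [2.392, 2.035, 0.001]
ft_force: [0.6, 0.1, 0.3]
grip_width: 0.712
t 12.62 pos [0.5801 0.0142 0.0663] a -9.24 zax [ 0.001 -0.    -1.   ] F [0.6 0.1 0.3] g 0.712 q1,7 [-0.52 -0.07]
```

```bash
python3 -m handwheel '[[0,0,-15,0,0,0,1],[0,0,-40,0,0,0,1],[0,0,-75,0,0,0,1],[0,0,-110,0,0,0,1],[0,0,-110,0,0,0,1],[0,0,-110,0,0,0,1]]'
python3 - <<'E'
from to import *
to(board(.006,.094),-98.7,8)
for n in('top','side'): cv2.imwrite(f'pics/{n}5.png',ctrl.get_image(n)[:,:,::-1])
crop('side','pics/side5.png',200,100,160,150,'pics/f2.png',4)
E
```

```text
time: 13.38
position: [0.5788, 0.0143, 0.1752]
tool_rot: [-2.393, -2.035, 0.002]
ft_force: [-0.5, 0.5, -3.0]
grip_width: 0.711
t 13.38 pos [0.5788 0.0143 0.1752] a -9.23 zax [-0.001 -0.    -1.   ] F [-0.5  0.5 -3. ] g 0.711 q1,7 [-0.56 -0.13]
-> [ 0.5892 -0.2799  0.1219] shift [-288.7   57.6   53.3] turn [-0.11   0.111  1.559] deg 89.8
```

View pics/f2.png

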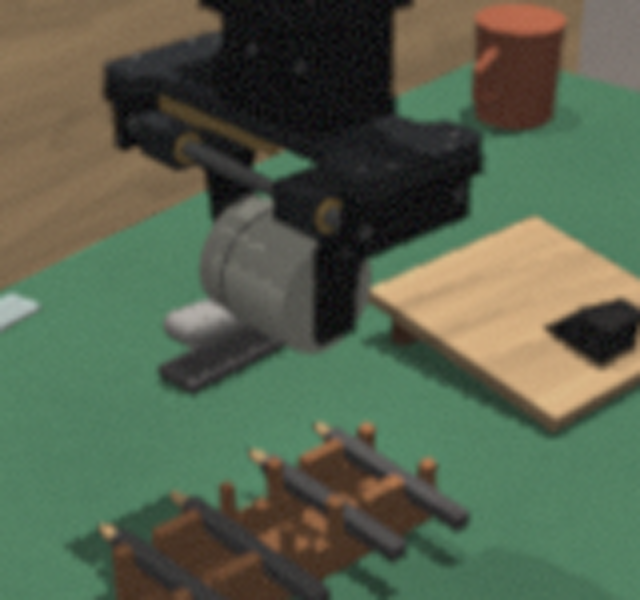

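Tin held across its ends at about (270,168) in the side picture; all four spares remain in the grooves. Carrying it over to the board, ~10 rows.

```bash
python3 -m handwheel '[[-25,4,0,-0.01,0.01,0.15,1],[-55,8,0,-0.022,0.022,0.32,1],[-88,13,0,-0.034,0.034,0.48,1],[-120,18,0,-0.046,0.046,0.65,1],[-153,24,5,-0.058,0.058,0.82,1],[-185,30,12,-0.07,0.07,0.99,1],[-218,38,22,-0.082,0.082,1.16,1],[-248,46,35,-0.094,0.094,1.33,1],[-272,53,45,-0.104,0.104,1.47,1],[-288.7,57.6,53.3,-0.11,0.111,1.559,1],[-288.7,57.6,53.3,-0.11,0.111,1.559,1],[-288.7,57.6,53.3,-0.11,0.111,1.559,1]]'
python3 - <<'E'
from to import *
to(board(.006,.0238+.006),-98.7,8)
E
```

```text
time: 14.98
position: [0.59, -0.2788, 0.1221]
tool_rot: [3.115, -0.234, 0.218]
ft_force: [0.5, 0.7, -2.5]
grip_width: 0.711
t 14.97 pos [ 0.59   -0.2788  0.1221] a -98.6 zax [ 0.138 -0.021 -0.99 ] F [ 0.5  0.7 -2.5] g 0.711 q1,7 [-0.28 -0.99]
-> [ 0.5981 -0.2813  0.0583] shift [-0.6  1.2 64.3] turn [-0.001 -0.     0.002] deg 0.1
```

```bash
python3 -m handwheel '[[-0.6,1.2,15,0,0,0,1],[-0.6,1.2,32,0,0,0,1],[-0.6,1.2,48,0,0,0,1],[-0.6,1.2,59,0,0,0,1],[-0.6,1.2,64.3,0,0,0,1],[-0.6,1.2,64.3,0,0,0,1],[-0.6,1.2,64.3,0,0,0,1],[-0.6,1.2,64.3,0,0,0,1]]'
python3 - <<'E'
from to import *
to(board(-.001,.0238+.001),-98.7,8)
for n in('top','side'): cv2.imwrite(f'pics/{n}6.png',ctrl.get_image(n)[:,:,::-1])
crop('side','pics/side6.png',280,110,130,110,'pics/f6.png',5.4)
E
```

```text
time: 15.98
position: [0.5987, -0.2827, 0.0597]
tool_rot: [3.113, -0.238, 0.222]
ft_force: [0.1, -0.4, -2.2]
grip_width: 0.709
t 15.97 pos [ 0.5987 -0.2827  0.0597] a -98.73 zax [ 0.14  -0.022 -0.99 ] F [ 0.1 -0.4 -2.2] g 0.709 q1,7 [-0.22 -0.93]
-> [ 0.5919 -0.2803  0.0524] shift [-8.  -1.3  6.2] turn [ 0.    -0.003 -0.   ] deg 0.2
```

View pics/f6.png

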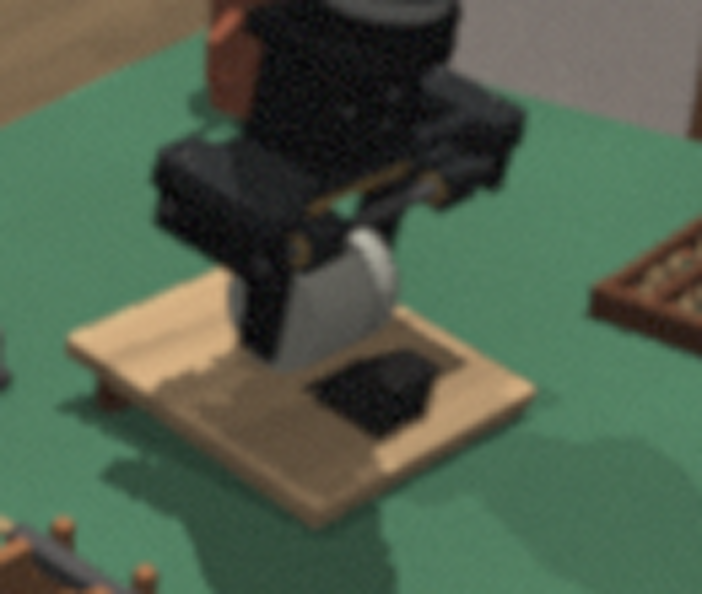

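```bash
python3 -m handwheel '[[-1,-1,3,0,0,0,1],[-1,-1,6,0,0,0,1],[-1,-1,6,0,0,0,1],[-1,-1,6,0,0,0,1]]'; python3 -m handwheel '[[0,0,1,0,0,0,1],[0,0,1,0,0,0,1],[0,0,1,0,0,0,1]]'; python3 to.py
```

```text
time: 16.58
position: [0.5983, -0.2815, 0.0529]
tool_rot: [3.114, -0.238, 0.22]
ft_force: [0.3, -0.4, -1.4]
grip_width: 0.705
time: 16.95
position: [0.5985, -0.2816, 0.0521]
tool_rot: [3.114, -0.238, 0.221]
ft_force: [1.0, -0.5, -1.9]
grip_width: 0.711
t 16.95 pos [ 0.5985 -0.2816  0.0521] a -98.73 zax [ 0.139 -0.022 -0.99 ] F [ 1.  -0.5 -1.9] g 0.711 q1,7 [-0.22 -0.93]
```

```bash
python3 -m handwheel '[[0,0,0.8,0,0,0,1],[0,0,0.8,0,0,0,1],[0,0,0.8,0,0,0,1]]'; python3 -m handwheel '[[0,0,0.8,0,0,0,1],[0,0,0.8,0,0,0,1],[0,0,0.8,0,0,0,1]]';python3 - <<'E'
from to import *
show()
print(board(0.006,.0238),)
E
```

```text
time: 17.32
position: [0.5986, -0.2816, 0.052]
tool_rot: [3.114, -0.238, 0.221]
ft_force: [-3.7, 1.6, 5.8]
grip_width: 0.712
time: 17.7
position: [0.5986, -0.2816, 0.052]
tool_rot: [3.115, -0.238, 0.221]
ft_force: [-6.8, 3.5, 11.6]
grip_width: 0.714
t 17.7 pos [ 0.5986 -0.2816  0.052 ] a -98.73 zax [ 0.14  -0.021 -0.99 ] F [-6.8  3.5 11.6] g 0.714 q1,7 [-0.22 -0.93]
[ 0.59889897 -0.28139811  0.05240342]
```

```bash
python3 -m handwheel '[[0,0,-1.4,0,0,0,1],[-2,0,-1.4,0,0,0,1],[-4,0,-1.4,0,0,0,1],[-4,0,-1.4,0,0,0,1],[-4,0,-1.4,0,0,0,1]]'; python3 -m handwheel '[[-1,0,0,0,0,0,1],[-1,0,0,0,0,0,1],[-1,0,0,0,0,0,1]]'; python3 -m handwheel '[[-1,0,0,0,0,0,1],[-1,0,0,0,0,0,1],[-1,0,0,0,0,0,1]]'
```

```text
time: 18.32
position: [0.595, -0.281, 0.0515]
tool_rot: [3.113, -0.237, 0.222]
ft_force: [1.3, 0.0, 2.4]
grip_width: 0.713
time: 18.7
position: [0.594, -0.2809, 0.0514]
tool_rot: [3.113, -0.237, 0.222]
ft_force: [2.2, -1.3, 2.6]
grip_width: 0.709
time: 19.08
position: [0.5928, -0.2807, 0.0512]
tool_rot: [3.113, -0.238, 0.221]
ft_force: [1.6, -0.7, 4.4]
grip_width: 0.714
```

```bash
python3 -m handwheel '[[-1,0,0,0,0,0,1],[-1,0,0,0,0,0,1],[-1,0,0,0,0,0,1]]'; python3 -m handwheel '[[-1,0,0,0,0,0,1],[-1,0,0,0,0,0,1],[-1,0,0,0,0,0,1]]';python3 to.py
```

```text
time: 19.45
position: [0.5919, -0.2805, 0.051]
tool_rot: [3.114, -0.237, 0.221]
ft_force: [2.2, -0.8, 5.5]
grip_width: 0.712
time: 19.82
position: [0.5909, -0.2804, 0.0509]
tool_rot: [3.113, -0.238, 0.221]
ft_force: [2.2, -1.1, 5.9]
grip_width: 0.706
t 19.82 pos [ 0.5909 -0.2804  0.0509] a -98.73 zax [ 0.14  -0.022 -0.99 ] F [ 2.2 -1.1  5.9] g 0.706 q1,7 [-0.22 -0.92]
```

```bash
python3 -m handwheel '[[-1,0,0,0,0,0,1],[-1,0,0,0,0,0,1],[-1,0,0,0,0,0,1]]';  python3 - <<'E'
from h import *
for n in('top','side'): cv2.imwrite(f'pics/{n}7.png',ctrl.get_image(n)[:,:,::-1])
crop('side','pics/side7.png',300,140,100,80,'pics/g1.png',8)
crop('side','pics/side7.png',240,80,160,140,'pics/g2.png',4)
E
```

```text
time: 20.2
position: [0.59, -0.2802, 0.0507]
tool_rot: [3.114, -0.237, 0.221]
ft_force: [1.8, -0.3, 5.7]
grip_width: 0.712
```

View pics/g1.png

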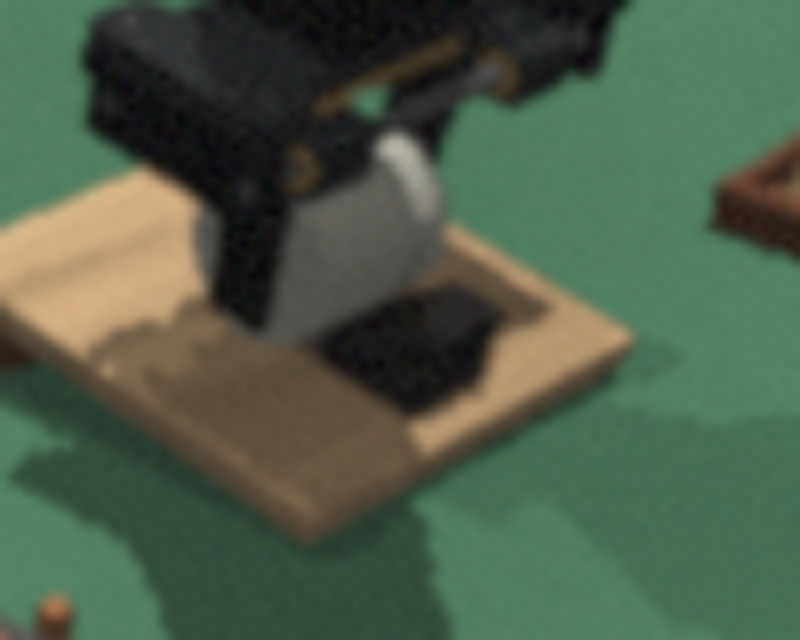

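Run:
```python
from h import *
a=cv2.imread('pics/side6.png');b=cv2.imread('pics/side7.png')
A=cv2.resize(a[160:205,325:375],None,fx=8,fy=8,interpolation=cv2.INTER_CUBIC);B=cv2.resize(b[160:205,325:375],None,fx=8,fy=8,interpolation=cv2.INTER_CUBIC)
cv2.imwrite('pics/g3.png',np.hstack([A,B]))
```

```text
(no output)
```

View pics/g3.png

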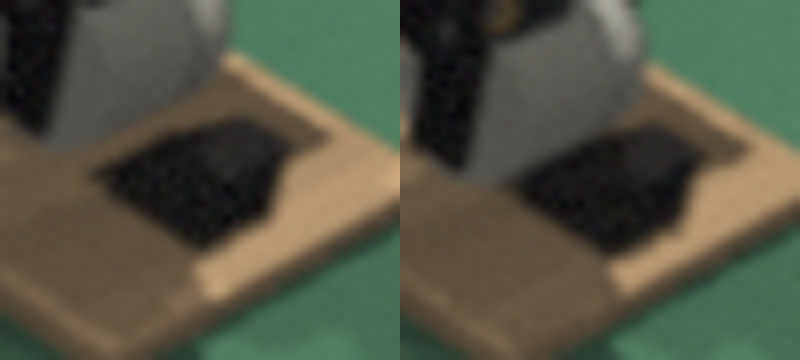

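```bash
python3 -m handwheel '[[-1,0,0,0,0,0,1],[-1,0,-0.6,0,0,0,1],[-1,0,-0.6,0,0,0,1],[-1,0,-0.6,0,0,0,1]]';  python3 - <<'E'
from h import *
b=cv2.imread('pics/side7.png')
c=ctrl.get_image('side')[:,:,::-1].copy();cv2.imwrite('pics/side8.png',c)
f=lambda b:cv2.resize(b[160:205,325:375],None,fx=8,fy=8,interpolation=cv2.INTER_CUBIC)
cv2.imwrite('pics/g4.png',np.hstack([f(b),f(c)]))
E
```

```text
time: 20.8
position: [0.5879, -0.2798, 0.0505]
tool_rot: [3.114, -0.238, 0.218]
ft_force: [0.5, -0.5, 3.0]
grip_width: 0.709
```

View pics/g4.png

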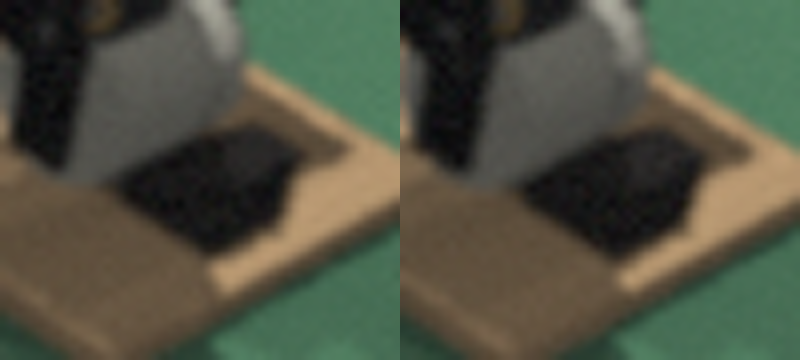

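```bash
python3 -m handwheel '[[0,0,0,0,0,0,0.2],[0,0,0,0,0,0,-0.5],[0,0,0,0,0,0,-1],[0,0,0,0,0,0,-1],[0,0,0,0,0,0,-1]]';  python3 - <<'E'
from h import *
b=cv2.imread('pics/side8.png')
c=ctrl.get_image('side')[:,:,::-1].copy();cv2.imwrite('pics/side9.png',c)
f=lambda b:cv2.resize(b[150:205,320:375],None,fx=7,fy=7,interpolation=cv2.INTER_CUBIC)
cv2.imwrite('pics/g5.png',np.hstack([f(b),f(c)]))
E
```

```text
time: 21.48
position: [0.5885, -0.2799, 0.0508]
tool_rot: [3.114, -0.238, 0.22]
ft_force: [0.4, 0.2, -0.2]
grip_width: 0.972
```

View pics/g5.png

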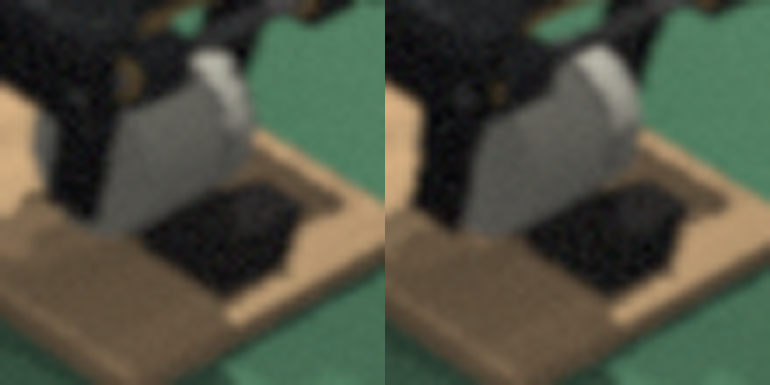

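```bash
python3 -m handwheel '[[0,0,-12,0,0,0,-1],[0,0,-35,0,0,0,-1],[0,0,-75,0,0,0,-1],[0,0,-120,0,0,0,-1],[0,0,-150,0,0,0,-1],[0,0,-150,0,0,0,-1]]';  python3 to.py .48 0 .2 -20
```

```text
time: 22.28
position: [0.5689, -0.2783, 0.2041]
tool_rot: [3.112, -0.239, 0.231]
ft_force: [0.5, 0.5, -0.3]
grip_width: 1.001
t 22.27 pos [ 0.5689 -0.2783  0.2041] a -98.78 zax [ 0.146 -0.023 -0.989] F [ 0.5  0.5 -0.3] g 1.001 q1,7 [-0.36 -1.06]
-> [0.48 0.   0.2 ] shift [-129.5 -261.4  -15.4] turn [ 0.102 -0.124 -1.372] deg 79.2
```

```bash
python3 -m handwheel '[[-12,-26,-2,0.01,-0.013,-0.14,-1],[-28,-56,-3,0.022,-0.027,-0.3,-1],[-45,-90,-5,0.035,-0.043,-0.47,-1],[-62,-125,-7,0.048,-0.06,-0.65,-1],[-79,-160,-9,0.06,-0.075,-0.82,-1],[-96,-195,-11,0.075,-0.092,-1.0,-1],[-113,-230,-13,0.088,-0.108,-1.18,-1],[-129.5,-261,-15,0.102,-0.124,-1.372,-1],[-129.5,-261,-15,0.102,-0.124,-1.372,-1],[-129.5,-261,-15,0.102,-0.124,-1.372,-1]]';  python3 to.py .3990 .1871 .07 59.3;  python3 - <<'E'
from h import *
for n in('top','side'): cv2.imwrite(f'pics/{n}10.png',ctrl.get_image(n)[:,:,::-1])
crop('top','pics/top10.png',340,150,130,130,'pics/i1.png',4.5)
crop('side','pics/side10.png',280,110,130,110,'pics/i2.png',5)
E
```

```text
time: 23.52
position: [0.4785, 0.0002, 0.1959]
tool_rot: [-2.571, -1.798, 0.008]
ft_force: [0.0, -0.3, 0.1]
grip_width: 0.998
t 23.52 pos [4.785e-01 2.000e-04 1.959e-01] a -20.07 zax [-0.007  0.    -1.   ] F [ 0.  -0.3  0.1] g 0.998 q1,7 [-0.71 -0.42]
-> [0.399  0.1871 0.07  ] shift [ 148.5 -137.9  126.5] turn [-0.007 -0.003 -1.385] deg 79.4
```

View pics/i1.png

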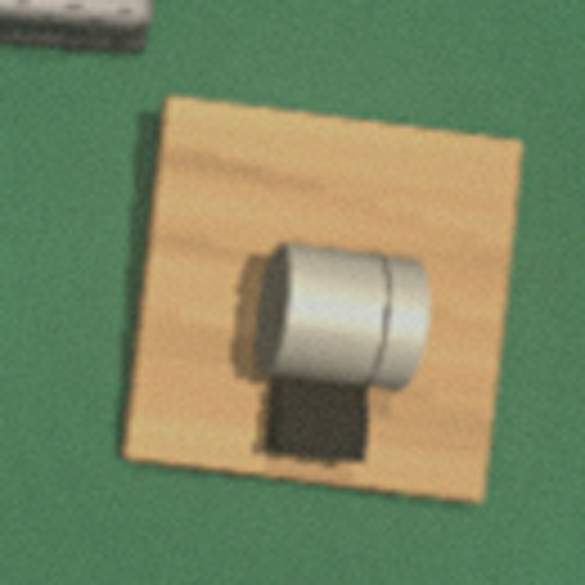

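View pics/i2.png

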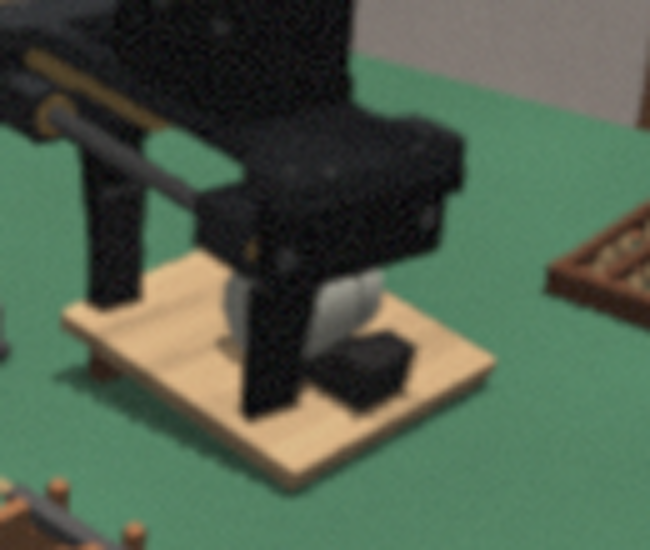

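```bash
python3 -m handwheel '[[18,-17,5,0,0,-0.16,-1],[36,-34,15,0,0,-0.33,-1],[55,-51,28,0,0,-0.5,-1],[74,-69,42,0,0,-0.68,-1],[93,-86,58,0,0,-0.86,-1],[112,-104,75,0,0,-1.04,-1],[131,-121,95,0,0,-1.22,-1],[148.5,-138,115,-0.007,0,-1.385,-1],[148.5,-138,126.5,-0.007,-0.003,-1.385,-1],[148.5,-138,126.5,-0.007,-0.003,-1.385,-1]]';  python3 to.py .3990 .1871 .018 59.3;  python3 - <<'E'
from h import *
for n in('top','side'): cv2.imwrite(f'pics/{n}11.png',ctrl.get_image(n)[:,:,::-1])
crop('side','pics/side11.png',210,230,150,130,'pics/j2.png',5)
E
```

```text
time: 24.88
position: [0.3989, 0.1862, 0.0696]
tool_rot: [-0.836, -3.028, 0.002]
ft_force: [0.4, 0.2, 0.8]
grip_width: 0.999
t 24.88 pos [0.3989 0.1862 0.0696] a 59.15 zax [-0.001 -0.001 -1.   ] F [0.4 0.2 0.8] g 0.999 q1,7 [-0.95  0.55]
-> [0.399  0.1871 0.018 ] shift [ 0.4  0.9 51.6] turn [-0.002 -0.    -0.003] deg 0.2
```

View pics/j2.png

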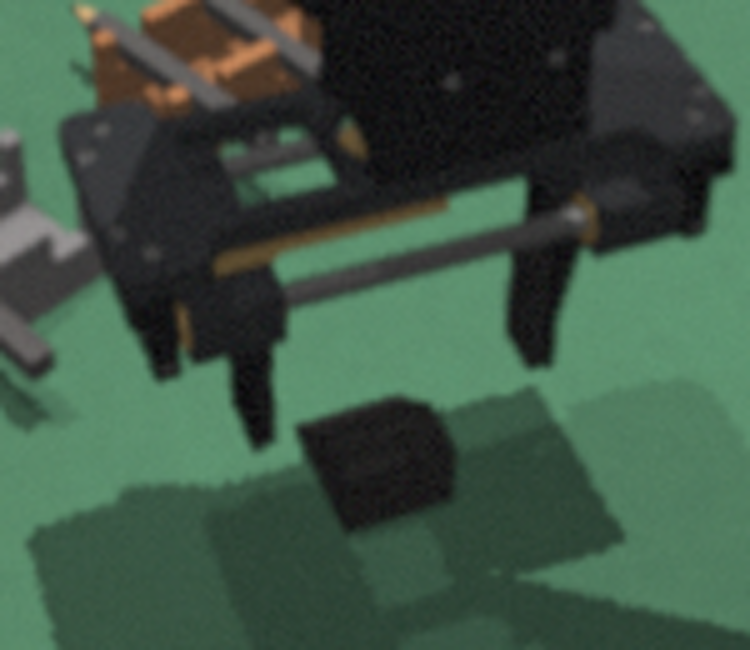

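```bash
python3 -m handwheel '[[0.4,0.9,15,0,0,0,-1],[0.4,0.9,32,0,0,0,-1],[0.4,0.9,46,0,0,0,-1],[0.4,0.9,50,0,0,0,-1],[0.4,0.9,50,0,0,0,-1],[0.4,0.9,50,0,0,0,1],[0.4,0.9,50,0,0,0,1],[0.4,0.9,50,0,0,0,1],[0.4,0.9,50,0,0,0,1],[0.4,0.9,50,0,0,0,1],[0.4,0.9,50,0,0,0,1]]' 25 ; python3 to.py
```

```text
time: 26.35
position: [0.3987, 0.1888, 0.0202]
tool_rot: [-0.829, -3.03, -0.0]
ft_force: [-0.2, -0.8, 0.9]
grip_width: 0.457
t 26.35 pos [0.3987 0.1888 0.0202] a 59.39 zax [-0.  0. -1.] F [-0.2 -0.8  0.9] g 0.457 q1,7 [-0.94  0.6 ]
```

```bash
python3 -m handwheel '[[0,0,-20,0,0,0,1],[0,0,-60,0,0,0,1],[0,0,-110,0,0,0,1],[0,0,-160,0,0,0,1],[0,0,-175,0,0,0,1],[0,0,-175,0,0,0,1]]'; python3 to.py .5 0 .2 -20
```

```text
time: 27.1
position: [0.3988, 0.1889, 0.1952]
tool_rot: [0.829, 3.03, 0.002]
ft_force: [-0.2, -0.2, -2.1]
grip_width: 0.458
t 27.1 pos [0.3988 0.1889 0.1952] a 59.4 zax [ 0.001  0.001 -1.   ] F [-0.2 -0.2 -2.1] g 0.458 q1,7 [-0.98  0.48]
-> [0.5 0.  0.2] shift [-183.2 -111.1   -5. ] turn [ 1.000e-03 -1.000e-03  1.386e+00] deg 79.4
```

```bash
python3 -m handwheel '[[-18,-11,0,0,0,0.14,1],[-40,-24,0,0,0,0.3,1],[-65,-39,0,0,0,0.48,1],[-90,-54,0,0,0,0.66,1],[-115,-69,-1,0,0,0.84,1],[-140,-85,-2,0,0,1.02,1],[-165,-100,-4,0,0,1.2,1],[-183,-111,-5,0,0,1.386,1],[-183,-111,-5,0,0,1.386,1],[-183,-111,-5,0,0,1.386,1]]'
python3 - <<'E'
from to import *
to(board(.085,.09),-98.7,8)
im=ctrl.get_image('top')[:,:,::-1].copy();cv2.imwrite('pics/top12.png',im)
crop('top','pics/top12.png',350,160,110,110,'pics/k1.png',5.4)
E
```

```text
time: 28.35
position: [0.4985, 0.001, 0.1985]
tool_rot: [-2.569, -1.805, 0.004]
ft_force: [0.5, 0.5, -1.3]
grip_width: 0.457
t 28.35 pos [0.4985 0.001  0.1985] a -19.82 zax [-0.003  0.    -1.   ] F [ 0.5  0.5 -1.3] g 0.457 q1,7 [-0.71 -0.39]
-> [ 0.6671 -0.2918  0.129 ] shift [-218.2  258.1   69. ] turn [-0.098  0.12   1.374] deg 79.2
```

View pics/k1.png

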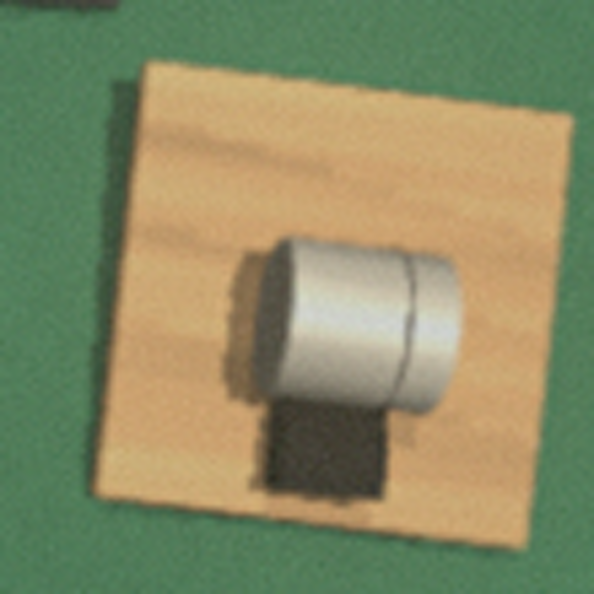

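```bash
cat > tinfit.py <<'E'
from to import *
from scipy.optimize import least_squares
def tinfit(bb,n='top'):
    t=np.linspace(0,2*np.pi,73);T=np.array([[30*np.cos(a),x,30*np.sin(a)] for a in t for x in(-31,31)])/1e3
    rb=R.from_euler('z',YB)*R.from_euler('y',-8,degrees=True)
    def f(p):
        q=proj(n,rb.apply(R.from_euler('z',p[2]).apply(T))+board(p[0]/100,.03,p[1]/100))
        return np.r_[q[:,0].min(),q[:,0].max(),q[:,1].min(),q[:,1].max()]-bb
    s=least_squares(f,[-.4,0,0]);return s.x*[10,10,57.3],s.fun
E
python3 - <<'E'
from tinfit import *
k=5.4
bb=[(253+.5)/k-.5+350,(462+.5)/k-.5+350,(236+.5)/k-.5+160,(413+.5)/k-.5+160]
print(tinfit(bb))
E
```

```text
(array([-7.11826661,  0.47468997,  1.21156792]), array([-0.05673375,  0.05401706,  0.0117751 , -0.01200026]))
```

```bash
python3 -m handwheel '[[-20,18,0,-0.008,0.01,0.11,1],[-45,40,0,-0.018,0.022,0.26,1],[-73,66,0,-0.03,0.038,0.43,1],[-100,95,2,-0.043,0.054,0.6,1],[-126,127,8,-0.055,0.068,0.77,1],[-150,160,16,-0.066,0.082,0.94,1],[-174,195,28,-0.078,0.096,1.1,1],[-196,228,45,-0.09,0.11,1.26,1],[-218,258,60,-0.098,0.12,1.374,1],[-218,258,69,-0.098,0.12,1.374,1],[-218,258,69,-0.098,0.12,1.374,1],[-218,258,69,-0.098,0.12,1.374,1]]'
python3 - <<'E'
from to import *
to(board(.066,.035),-98.7,8)
E
```

```text
time: 29.9
position: [0.6679, -0.2912, 0.1315]
tool_rot: [3.116, -0.238, 0.224]
ft_force: [-0.3, 0.6, -0.7]
grip_width: 0.46
t 29.9 pos [ 0.6679 -0.2912  0.1315] a -98.72 zax [ 0.142 -0.019 -0.99 ] F [-0.3  0.6 -0.7] g 0.46 q1,7 [-0.23 -0.97]
-> [ 0.6561 -0.2902  0.0718] shift [-20.3   0.9  57.4] turn [-0.002 -0.004 -0.001] deg 0.3
```

```bash
python3 -m handwheel '[[-10,0.9,10,0,0,0,1],[-17.5,0.9,28,0,0,0,1],[-17.5,0.9,45,0,0,0,1],[-17.5,0.9,57,0,0,0,1],[-17.5,0.9,57,0,0,0,1],[-17.5,0.9,57,0,0,0,1],[-17.5,0.9,57,0,0,0,1]]'
python3 - <<'E'
from to import *
to(board(.068,.0202),-98.7,8)
for n in('top','side'): cv2.imwrite(f'pics/{n}13.png',ctrl.get_image(n)[:,:,::-1])
crop('side','pics/side13.png',280,110,130,110,'pics/l2.png',5)
E
```

```text
time: 30.78
position: [0.6587, -0.2929, 0.0728]
tool_rot: [3.113, -0.242, 0.225]
ft_force: [-0.9, -0.3, -0.6]
grip_width: 0.458
t 30.77 pos [ 0.6587 -0.2929  0.0728] a -98.89 zax [ 0.142 -0.022 -0.99 ] F [-0.9 -0.3 -0.6] g 0.458 q1,7 [-0.22 -0.93]
-> [ 0.6601 -0.2908  0.0575] shift [-1.2 -2.3 15.3] turn [-0.    -0.005 -0.003] deg 0.3
```

View pics/l2.png

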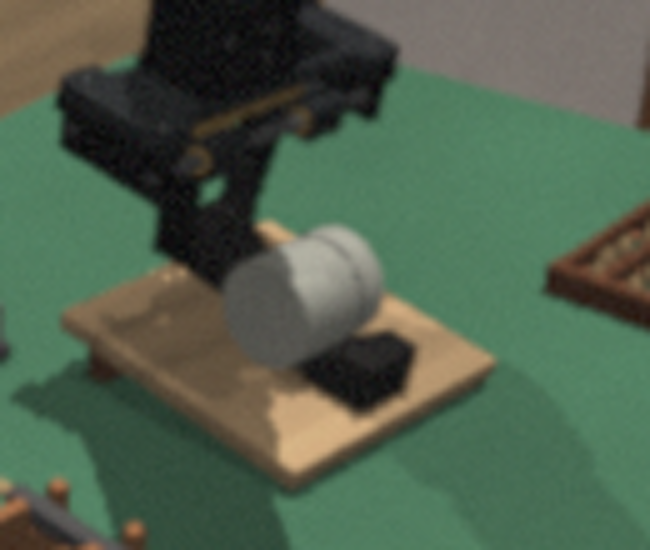

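```bash
python3 -m handwheel '[[-0.5,-2.3,7,0,0,0,1],[-0.5,-2.3,13.5,0,0,0,1],[-0.5,-2.3,14,0,0,0,1],[-0.5,-2.3,14,0,0,0,1],[-0.5,-2.3,14,0,0,0,1]]'; python3 -m handwheel '[[0,0,1,0,0,0,1],[0,0,1,0,0,0,1],[0,0,1,0,0,0,1]]'; python3 -m handwheel '[[0,0,0.8,0,0,0,1],[0,0,0.8,0,0,0,1],[0,0,0.8,0,0,0,1]]'; python3 to.py
```

```text
time: 31.5
position: [0.6601, -0.2906, 0.0583]
tool_rot: [3.114, -0.242, 0.223]
ft_force: [0.1, 0.8, -2.6]
grip_width: 0.458
time: 31.88
position: [0.6603, -0.2904, 0.0572]
tool_rot: [3.114, -0.242, 0.223]
ft_force: [-0.7, 0.6, -1.1]
grip_width: 0.456
time: 32.25
position: [0.6604, -0.2905, 0.057]
tool_rot: [3.114, -0.242, 0.224]
ft_force: [-2.9, 1.9, 6.1]
grip_width: 0.455
t 32.25 pos [ 0.6604 -0.2905  0.057 ] a -98.88 zax [ 0.141 -0.021 -0.99 ] F [-2.9  1.9  6.1] g 0.455 q1,7 [-0.21 -0.92]
```

```bash
python3 -m handwheel '[[-2,0,-0.6,0,0,0,1],[-5,0,-0.6,0,0,0,1],[-8,0,-0.6,0,0,0,1],[-11,0,-0.6,0,0,0,1],[-13,0,-0.6,0,0,0,1],[-13,0,-0.6,0,0,0,1],[-13,0,-0.6,0,0,0,1]]'
python3 - <<'E'
from to import *
show()
for n in('top','side'): cv2.imwrite(f'pics/{n}14.png',ctrl.get_image(n)[:,:,::-1])
crop('side','pics/side14.png',290,130,90,75,'pics/m2.png',8)
crop('top','pics/top14.png',350,160,110,110,'pics/m1.png',5.4)
E
```

```text
time: 33.12
position: [0.6474, -0.2885, 0.0552]
tool_rot: [3.114, -0.242, 0.223]
ft_force: [-0.9, 0.4, 3.3]
grip_width: 0.456
t 33.12 pos [ 0.6474 -0.2885  0.0552] a -98.89 zax [ 0.141 -0.021 -0.99 ] F [-0.9  0.4  3.3] g 0.456 q1,7 [-0.22 -0.92]
```

View pics/m2.png

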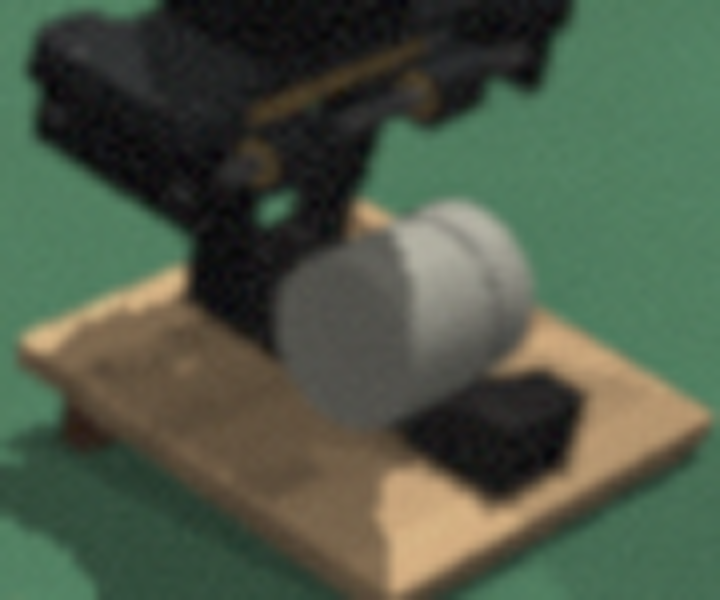

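View pics/m1.png

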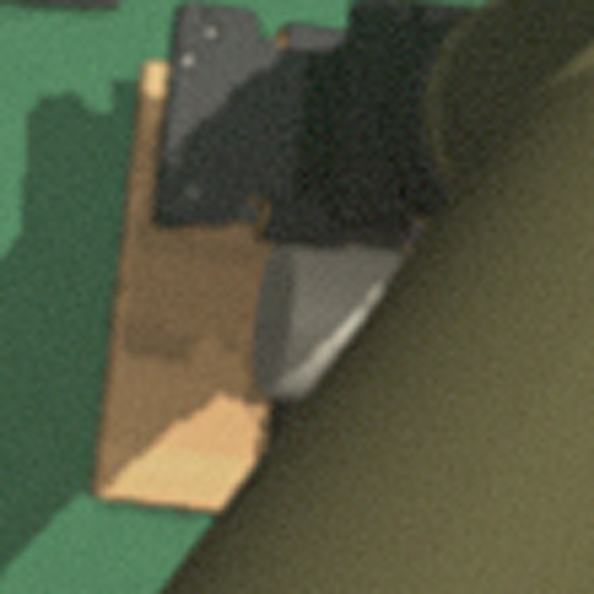

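```bash
python3 -m handwheel '[[-1.5,0,-0.3,0,0,0,1],[-3,0,-0.3,0,0,0,1],[-3,0,-0.3,0,0,0,1],[-3,0,-0.3,0,0,0,1]]';for i in 1;do python3 -m handwheel '[[-1,0,0,0,0,0,1],[-1,0,0,0,0,0,1],[-1,0,0,0,0,0,1]]'; done
python3 - <<'E'
from to import *
show();print(board(.0515,.0202),board(.05,.0202))
b=cv2.imread('pics/side14.png')
c=ctrl.get_image('side')[:,:,::-1].copy();cv2.imwrite('pics/side15.png',c)
f=lambda b:cv2.resize(b[150:200,320:370],None,fx=8,fy=8,interpolation=cv2.INTER_CUBIC)
cv2.imwrite('pics/m3.png',np.hstack([f(b),f(c)]))
E
```

```text
time: 33.72
position: [0.6445, -0.2879, 0.0548]
tool_rot: [3.114, -0.242, 0.223]
ft_force: [0.2, -0.3, 0.2]
grip_width: 0.458
time: 34.1
position: [0.6436, -0.2877, 0.0547]
tool_rot: [3.114, -0.242, 0.223]
ft_force: [1.8, -0.7, -1.6]
grip_width: 0.454
t 34.1 pos [ 0.6436 -0.2877  0.0547] a -98.88 zax [ 0.141 -0.021 -0.99 ] F [ 1.8 -0.7 -1.6] g 0.454 q1,7 [-0.23 -0.91]
[ 0.64393192 -0.28829633  0.05517083] [ 0.64246364 -0.28807142  0.05496207]
```

View pics/m3.png

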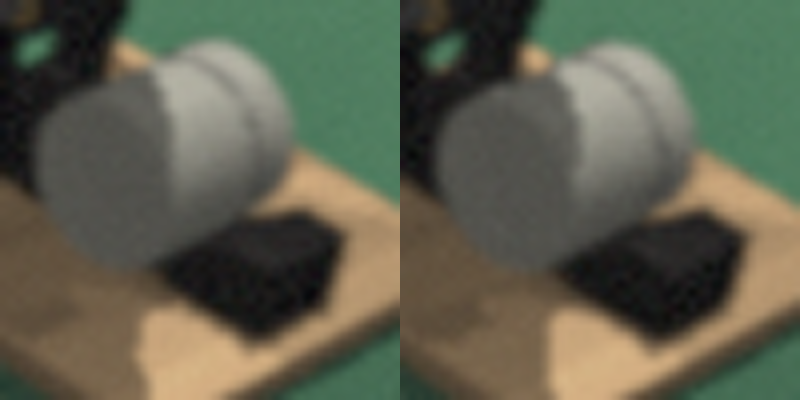

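```bash
python3 -m handwheel '[[-0.7,0,0.3,0,0,0,1],[-0.7,0,0.3,0,0,0,1],[-0.7,0,0.3,0,0,0,1]]'; python3 -m handwheel '[[-0.7,0,0,0,0,0,1],[-0.7,0,0,0,0,0,1],[-0.7,0,0,0,0,0,1]]'
python3 - <<'E'
from to import *
show()
b=cv2.imread('pics/side14.png')
c=ctrl.get_image('side')[:,:,::-1].copy();cv2.imwrite('pics/side16.png',c)
f=lambda b:cv2.resize(b[150:200,320:370],None,fx=8,fy=8,interpolation=cv2.INTER_CUBIC)
cv2.imwrite('pics/m4.png',np.hstack([f(b),f(c)]))
E
```

```text
time: 34.52
position: [0.6432, -0.2877, 0.0546]
tool_rot: [3.114, -0.242, 0.224]
ft_force: [1.6, 0.7, 0.4]
grip_width: 0.457
time: 34.9
position: [0.6424, -0.2877, 0.0545]
tool_rot: [3.114, -0.242, 0.224]
ft_force: [1.7, -0.3, 1.4]
grip_width: 0.455
t 34.9 pos [ 0.6424 -0.2877  0.0545] a -98.88 zax [ 0.141 -0.021 -0.99 ] F [ 1.7 -0.3  1.4] g 0.455 q1,7 [-0.23 -0.91]
```

View pics/m4.png

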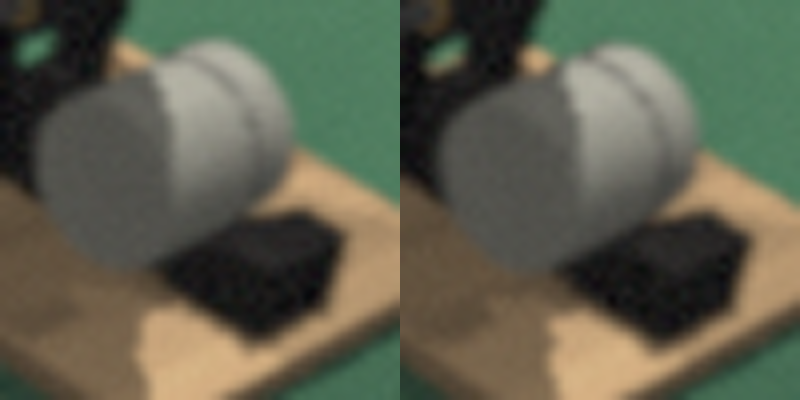

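```bash
python3 -m handwheel '[[0,0,0,0,0,0,0.3],[0,0,0,0,0,0,-0.3],[0,0,0,0,0,0,-1],[0,0,0,0,0,0,-1],[0,0,-12,0,0,0,-1],[0,0,-40,0,0,0,-1],[0,0,-90,0,0,0,-1],[0,0,-140,0,0,0,-1],[0,0,-140,0,0,0,-1]]'; python3 to.py .56 -.06 .2 -10
```

```text
time: 36.08
position: [0.6241, -0.2871, 0.199]
tool_rot: [3.111, -0.244, 0.237]
ft_force: [1.1, -0.5, -0.2]
grip_width: 0.995
t 36.08 pos [ 0.6241 -0.2871  0.199 ] a -98.95 zax [ 0.149 -0.024 -0.988] F [ 1.1 -0.5 -0.2] g 0.995 q1,7 [-0.32 -1.01]
-> [ 0.56 -0.06  0.2 ] shift [ -97.4 -214.3  -16.1] turn [ 0.118 -0.12  -1.549] deg 89.3
```

```bash
python3 -m handwheel '[[-8,-18,0,0.01,-0.01,-0.13,-1],[-20,-43,-2,0.023,-0.023,-0.3,-1],[-33,-72,-4,0.036,-0.036,-0.47,-1],[-46,-101,-6,0.05,-0.05,-0.65,-1],[-59,-130,-8,0.063,-0.064,-0.83,-1],[-72,-159,-10,0.077,-0.078,-1.01,-1],[-85,-187,-13,0.09,-0.092,-1.19,-1],[-97,-214,-16,0.104,-0.106,-1.37,-1],[-97,-214,-16,0.118,-0.12,-1.549,-1],[-97,-214,-16,0.118,-0.12,-1.549,-1],[-97,-214,-16,0.118,-0.12,-1.549,-1]]'; python3 to.py .47 .22 .24 83.6
python3 - <<'E'
from h import *
for n in('top','side'): cv2.imwrite(f'pics/{n}17.png',ctrl.get_image(n)[:,:,::-1])
crop('top','pics/top17.png',350,160,110,110,'pics/n1.png',5.4)
crop('side','pics/side17.png',280,110,130,110,'pics/n2.png',5)
E
```

```text
time: 37.45
position: [0.5582, -0.0589, 0.1949]
tool_rot: [-2.404, -2.011, 0.008]
ft_force: [-1.4, 0.0, 0.4]
grip_width: 0.998
t 37.45 pos [ 0.5582 -0.0589  0.1949] a -10.19 zax [-0.009  0.002 -1.   ] F [-1.4  0.   0.4] g 0.998 q1,7 [-0.56 -0.01]
-> [0.47 0.22 0.24] shift [ 258.9 -136.6  -43.7] turn [-0.006 -0.008 -1.637] deg 93.8
```

View pics/n1.png

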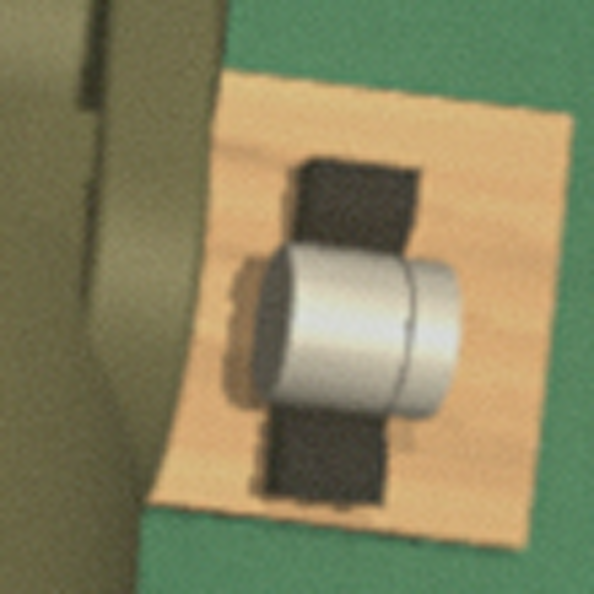

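```bash
python3 -m handwheel '[[20,-11,-10,0,0,-0.14,-1],[45,-24,-20,0,0,-0.3,-1],[70,-38,-30,0,0,-0.47,-1],[97,-52,-40,0,0,-0.64,-1],[124,-66,-44,0,0,-0.81,-1],[151,-80,-44,0,0,-0.98,-1],[178,-95,-44,0,0,-1.15,-1],[205,-109,-44,0,0,-1.32,0],[232,-123,-44,0,0,-1.49,0.3],[259,-137,-44,-0.006,-0.008,-1.637,0.3],[259,-137,-44,-0.006,-0.008,-1.637,0.3],[259,-137,-44,-0.006,-0.008,-1.637,0.3]]'; python3 to.py .5916 .0887 .1 83.6
python3 - <<'E'
from h import *
for n in('top','side'): cv2.imwrite(f'pics/{n}18.png',ctrl.get_image(n)[:,:,::-1])
crop('top','pics/top18.png',220,190,100,80,'pics/p1.png',7)
crop('side','pics/side18.png',200,100,210,150,'pics/p2.png',3.8)
E
```

```text
time: 39.05
position: [0.4692, 0.2193, 0.2405]
tool_rot: [0.174, 3.137, -0.001]
ft_force: [0.4, -0.3, 0.4]
grip_width: 0.518
t 39.05 pos [0.4692 0.2193 0.2405] a 83.65 zax [ 0.    -0.001 -1.   ] F [ 0.4 -0.3  0.4] g 0.518 q1,7 [-0.85  0.98]
-> [0.5916 0.0887 0.1   ] shift [-136.1 -116.1  140.7] turn [-0.001  0.     0.001] deg 0.1
```

View pics/p1.png

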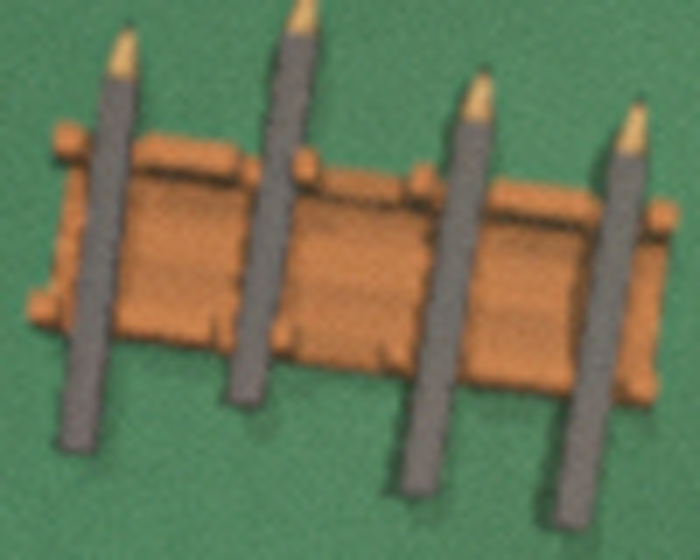

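View pics/p2.png

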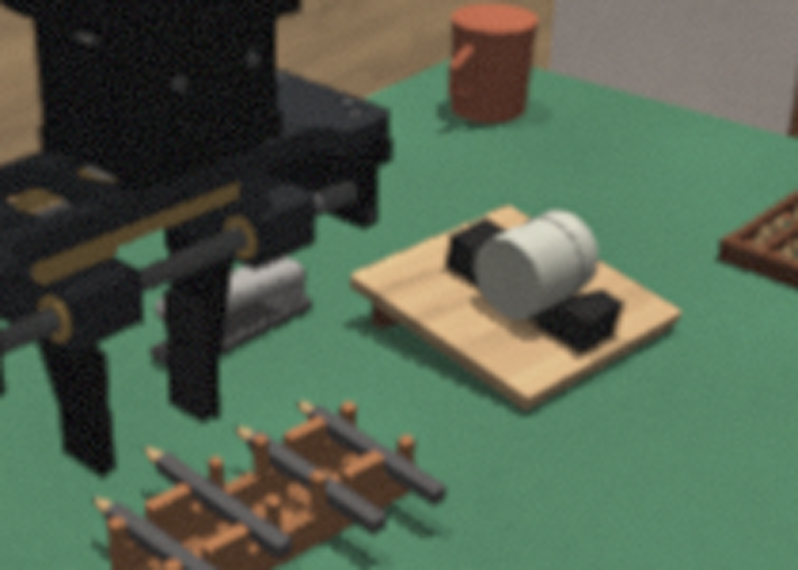

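```bash
python3 -m handwheel '[[-25,-21,20,0,0,0,0.3],[-65,-55,50,0,0,0,0.3],[-105,-90,85,0,0,0,0.3],[-130,-111,110,0,0,0,0.3],[-136,-116,130,0,0,0,0.3],[-136,-116,140,0,0,0,0.3],[-136,-116,140,0,0,0,0.3],[-136,-116,140,0,0,0,0.3]]'; python3 to.py .5916 .0887 .0235 83.6
python3 - <<'E'
from h import *
cv2.imwrite('pics/side19.png',ctrl.get_image('side')[:,:,::-1])
crop('side','pics/side19.png',200,180,120,90,'pics/q2.png',6)
px=lambda p:((p[0]+.5)/7-.5+220,(p[1]+.5)/7-.5+190)
A=back('top',[px((303,-8)),px((247,404))],.0275)[:,:2];d=A[0]-A[1];print(A.mean(0),np.hypot(*d),np.degrees(np.arctan2(d[1],d[0])))
E
```

```text
time: 40.15
position: [0.5916, 0.0923, 0.1017]
tool_rot: [0.165, 3.136, 0.002]
ft_force: [-0.8, -0.4, 0.3]
grip_width: 0.352
t 40.15 pos [0.5916 0.0923 0.1017] a 83.96 zax [ 0.001  0.001 -1.   ] F [-0.8 -0.4  0.3] g 0.352 q1,7 [-0.61  1.41]
-> [0.5916 0.0887 0.0235] shift [-0.3 -3.7 78.2] turn [0.001 0.001 0.006] deg 0.4
[0.60320618 0.03738964] 0.12454856767778019 -8.619589968122021
```

View pics/q2.png

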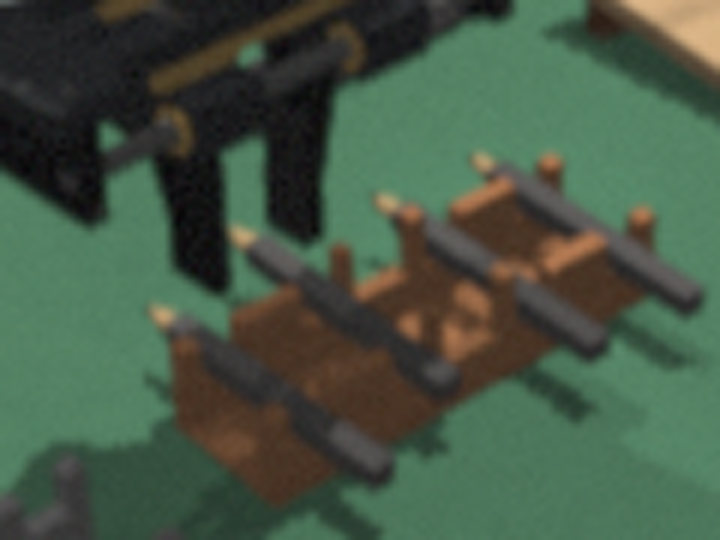

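```bash
python3 -m handwheel '[[0,-3.7,15,0,0,0,0.3],[0,-3.7,35,0,0,0,0.3],[0,-3.7,55,0,0,0,0.3],[0,-3.7,70,0,0,0,0.3],[0,-3.7,78,0,0,0,0.3],[0,-3.7,78,0,0,0,0.3],[0,-3.7,78,0,0,0,0.3],[0,-3.7,78,0,0,0,1],[0,-3.7,78,0,0,0,1],[0,-3.7,78,0,0,0,1],[0,-3.7,78,0,0,0,1]]' 12; python3 to.py
```

```text
time: 41.58
position: [0.5913, 0.087, 0.0229]
tool_rot: [0.169, 3.137, 0.0]
ft_force: [-0.1, 0.4, 2.2]
grip_width: 0.126
t 41.58 pos [0.5913 0.087  0.0229] a 83.85 zax [ 0.  0. -1.] F [-0.1  0.4  2.2] g 0.126 q1,7 [-0.58  1.45]
```

```bash
python3 -m handwheel '[[0,0,-10,0,0,0,1],[0,0,-30,0,0,0,1],[0,0,-65,0,0,0,1],[0,0,-100,0,0,0,1],[0,0,-120,0,0,0,1],[0,0,-120,0,0,0,1]]'; python3 to.py .5955 .3654 .14 85.4;python3 - <<'E'
from h import *
cv2.imwrite('pics/side20.png',ctrl.get_image('side')[:,:,::-1])
crop('side','pics/side20.png',190,110,130,150,'pics/q3.png',4)
E
```

```text
time: 42.32
position: [0.5923, 0.0872, 0.1447]
tool_rot: [0.168, 3.134, 0.002]
ft_force: [0.8, 1.2, -1.1]
grip_width: 0.128
t 42.33 pos [0.5923 0.0872 0.1447] a 83.85 zax [ 0.004  0.001 -1.   ] F [ 0.8  1.2 -1.1] g 0.128 q1,7 [-0.62  1.39]
-> [0.5955 0.3654 0.14  ] shift [ 26.6 277.    5. ] turn [ 0.002  0.003 -0.027] deg 1.6
```

View pics/q3.png

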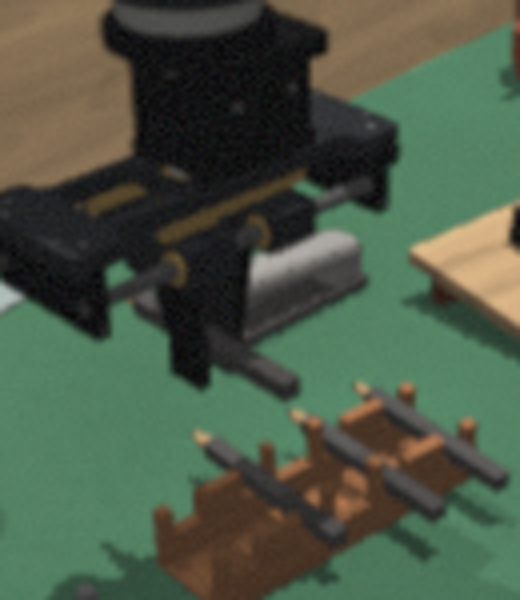

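```bash
python3 -m handwheel '[[2,20,0,0,0,0,1],[6,60,0,0,0,-0.005,1],[11,110,2,0,0,-0.01,1],[16,160,3,0,0,-0.015,1],[20,210,4,0,0,-0.02,1],[24,250,5,0,0.003,-0.027,1],[26.6,277,5,0,0.003,-0.027,1],[26.6,277,5,0,0.003,-0.027,1],[26.6,277,5,0,0.003,-0.027,1]]'; python3 to.py .5955 .3654 .06 85.4; python3 -m handwheel '[[0,0,15,0,0,0,1],[0,0,45,0,0,0,1],[0,0,65,0,0,0,1],[0,0,65,0,0,0,1],[0,0,65,0,0,0,1]]'; python3 to.py .5955 .3654 .0235 85.4;python3 - <<'E'
from h import *
for n in('top','side'): cv2.imwrite(f'pics/{n}21.png',ctrl.get_image(n)[:,:,::-1])
crop('side','pics/side21.png',80,200,160,150,'pics/r2.png',4.5)
crop('top','pics/top21.png',70,170,150,120,'pics/r1.png',5)
E
```

```text
time: 43.5
position: [0.5938, 0.3643, 0.1362]
tool_rot: [-0.127, -3.135, 0.003]
ft_force: [-0.5, -0.6, -0.1]
grip_width: 0.127
t 43.5 pos [0.5938 0.3643 0.1362] a 85.37 zax [-0.005 -0.002 -1.   ] F [-0.5 -0.6 -0.1] g 0.127 q1,7 [-0.87  1.03]
-> [0.5955 0.3654 0.06  ] shift [-1.9  1.4 76.2] turn [-0.002 -0.004 -0.   ] deg 0.3
time: 44.12
position: [0.5947, 0.3652, 0.0733]
tool_rot: [-0.127, -3.137, -0.001]
ft_force: [0.5, -1.1, 1.0]
grip_width: 0.126
t 44.12 pos [0.5947 0.3652 0.0733] a 85.37 zax [-0.002  0.001 -1.   ] F [ 0.5 -1.1  1. ] g 0.126 q1,7 [-0.86  1.05]
-> [0.5955 0.3654 0.0235] shift [-0.9  0.2 49.8] turn [ 0.001 -0.002 -0.001] deg 0.1
```

View pics/r2.png

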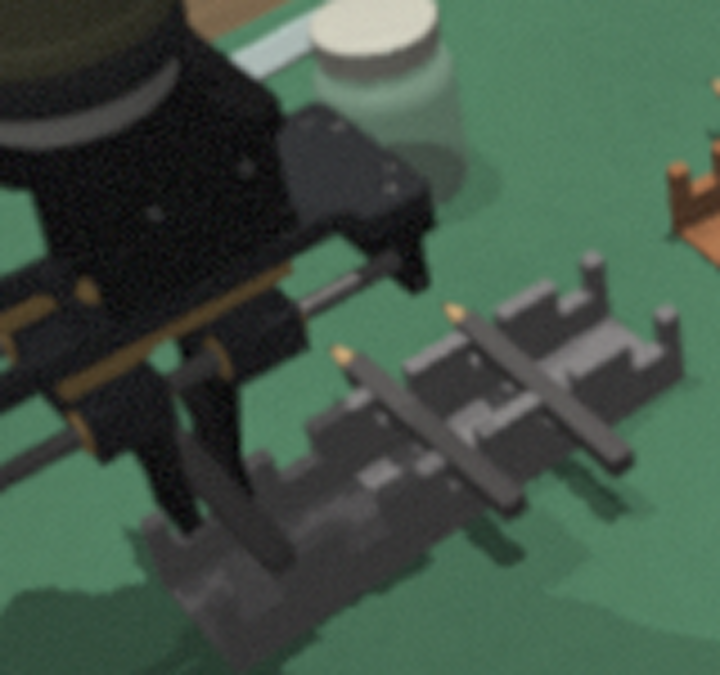

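View pics/r1.png

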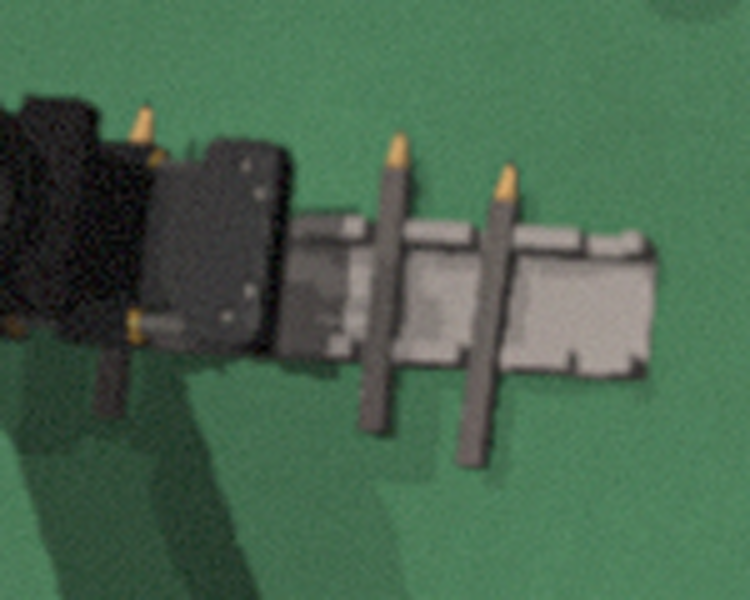

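Run:
```python
from h import *
px=lambda p:((p[0]+.5)/5-.5+70,(p[1]+.5)/5-.5+170)
A=back('top',[px((146,106)),px((109,418))],.078)[:,:2];d=A[0]-A[1];print(A,A.mean(0),np.hypot(*d),np.arctan2(d[1],d[0]))
# side: butt face centre
q=((277+.5)/4.5-.5+80,(558+.5)/4.5-.5+200)
for z in(.07,.075,.08,.085):print(z,back('side',[q],z))
# rack slot line checks: kept pencils
```

```text
[[0.6586308  0.36015333]
 [0.53184434 0.36990865]] [0.59523757 0.36503099] 0.12716120291088634 -0.07679161277740963
0.07 [[0.54385243 0.36744986 0.07      ]]
0.075 [[0.53949992 0.36930961 0.075     ]]
0.08 [[0.53514742 0.37116937 0.08      ]]
0.085 [[0.53079491 0.37302912 0.085     ]]
```

```bash
python3 -m handwheel '[[-0.5,0.2,12,0,0,0,1],[-0.5,0.2,25,0,0,0,1],[-0.5,0.2,35,0,0,0,1],[-0.5,0.2,42,0,0,0,1],[-0.5,0.2,42,0,0,0,1],[-0.5,0.2,42,0,0,0,1]]'; python3 to.py .5955 .3654 .0229 85.4
```

```text
time: 44.98
position: [0.5948, 0.3655, 0.0309]
tool_rot: [-0.126, -3.137, -0.001]
ft_force: [-0.1, 0.2, 0.1]
grip_width: 0.122
t 44.98 pos [0.5948 0.3655 0.0309] a 85.39 zax [-0.002  0.001 -1.   ] F [-0.1  0.2  0.1] g 0.122 q1,7 [-0.85  1.06]
-> [0.5955 0.3654 0.0229] shift [-0.7 -0.1  8. ] turn [ 0.    -0.002 -0.   ] deg 0.1
```

```bash
python3 -m handwheel '[[0,0,4,0,0,0,1],[0,0,7.5,0,0,0,1],[0,0,7.5,0,0,0,1],[0,0,7.5,0,0,0,1]]'; python3 to.py; python3 -m handwheel '[[0,0,0,0,0,0,0.6],[0,0,0,0,0,0,0.3],[0,0,0,0,0,0,0.3],[0,0,0,0,0,0,0.3],[0,0,-15,0,0,0,0.3],[0,0,-50,0,0,0,0.3],[0,0,-100,0,0,0,0.3],[0,0,-100,0,0,0,0.3]]'; python3 to.py .6032 .0374 .12 81.2
```

```text
time: 45.48
position: [0.5944, 0.3654, 0.023]
tool_rot: [-0.126, -3.136, 0.0]
ft_force: [-0.4, -0.5, -0.7]
grip_width: 0.127
t 45.48 pos [0.5944 0.3654 0.023 ] a 85.4 zax [-0.003  0.    -1.   ] F [-0.4 -0.5 -0.7] g 0.127 q1,7 [-0.85  1.06]
time: 46.48
position: [0.5982, 0.367, 0.13]
tool_rot: [0.126, 3.133, 0.01]
ft_force: [-0.3, 0.6, -1.0]
grip_width: 0.352
t 46.48 pos [0.5982 0.367  0.13  ] a 85.38 zax [ 0.006  0.006 -1.   ] F [-0.3  0.6 -1. ] g 0.352 q1,7 [-0.86  1.03]
-> [0.6032 0.0374 0.12  ] shift [ -31.5 -328.1    8. ] turn [0.007 0.005 0.073] deg 4.2
```

```bash
python3 -m handwheel '[[-3,-25,0,0,0,0.005,0.3],[-8,-75,0,0,0,0.015,0.3],[-13,-130,0,0,0,0.03,0.3],[-16,-180,0,0,0,0.04,0.3],[-18,-200,0,0,0,0.045,0.3],[-18,-200,0,0,0,0.045,0.3]]'
python3 - <<'E'
from h import *
for n in('top','side'): cv2.imwrite(f'pics/{n}22.png',ctrl.get_image(n)[:,:,::-1])
crop('side','pics/side22.png',90,180,240,170,'pics/s2.png',3.3)
crop('top','pics/top22.png',85,180,240,90,'pics/s1.png',3.3)
E
```

```text
time: 47.22
position: [0.5963, 0.162, 0.1225]
tool_rot: [-0.203, -3.131, 0.001]
ft_force: [-0.1, 0.2, 1.1]
grip_width: 0.357
```

View pics/s2.png

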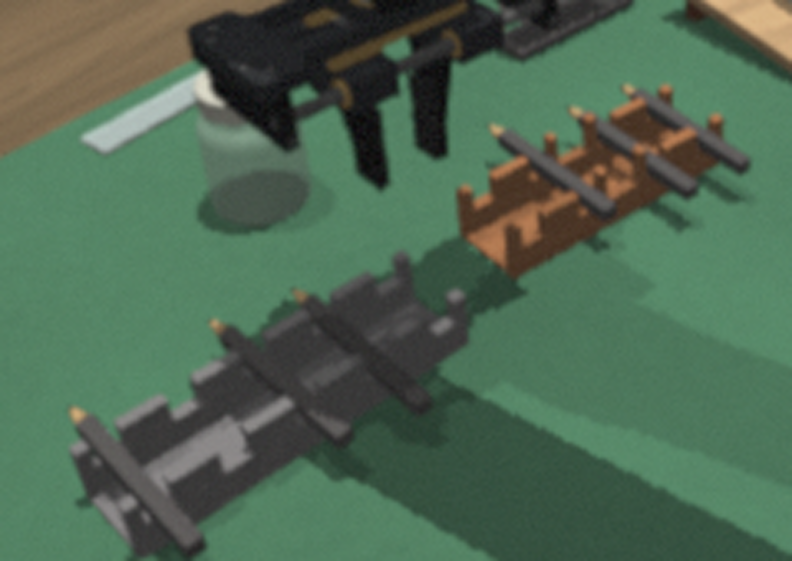

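View pics/s1.png

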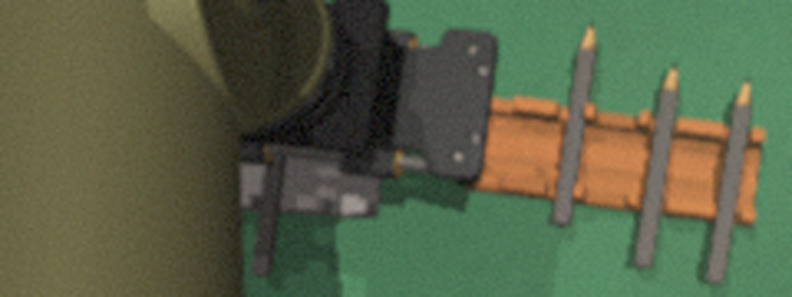

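```bash
python3 to.py .5757 -.0141 .1 79.7
```

```text
t 47.33 pos [0.5962 0.1664 0.1225] a 82.92 zax [-0.004  0.001 -1.   ] F [ 0.   0.5 -0. ] g 0.35 q1,7 [-0.69  1.27]
-> [ 0.5757 -0.0141  0.1   ] shift [  -2.  -181.7   22.4] turn [ 0.001 -0.004  0.056] deg 3.2
```

```bash
python3 -m handwheel '[[0,-20,2,0,0,0.008,0.3],[-1,-60,6,0,0,0.02,0.3],[-1,-105,12,0,0,0.035,0.3],[-2,-145,17,0,0,0.05,0.3],[-2,-170,21,0,-0.004,0.056,0.3],[-2,-181.7,22,0,-0.004,0.056,0.3],[-2,-181.7,22,0,-0.004,0.056,0.3],[-2,-181.7,22,0,-0.004,0.056,0.3]]'; python3 to.py .5757 -.0141 .0235 79.7
```

```text
time: 48.32
position: [0.5762, -0.0141, 0.1011]
tool_rot: [0.281, 3.128, 0.001]
ft_force: [0.0, -0.0, 0.4]
grip_width: 0.35
t 48.33 pos [ 0.5762 -0.0141  0.1011] a 79.74 zax [ 0.001  0.    -1.   ] F [ 0.  -0.   0.4] g 0.35 q1,7 [-0.49  1.51]
-> [ 0.5757 -0.0141  0.0235] shift [ 0.6 -0.1 77.6] turn [0.001 0.001 0.001] deg 0.1
```

```bash
python3 -m handwheel '[[0,0,15,0,0,0,0.3],[0,0,35,0,0,0,0.3],[0,0,55,0,0,0,0.3],[0,0,70,0,0,0,0.3],[0,0,77.5,0,0,0,0.3],[0,0,77.5,0,0,0,0.3],[0,0,77.5,0,0,0,0.3],[0,0,77.5,0,0,0,1],[0,0,77.5,0,0,0,1],[0,0,77.5,0,0,0,1],[0,0,77.5,0,0,0,1]]' 12; python3 to.py; python3 -m handwheel '[[0,0,-10,0,0,0,1],[0,0,-30,0,0,0,1],[0,0,-65,0,0,0,1],[0,0,-100,0,0,0,1],[0,0,-120,0,0,0,1],[0,0,-120,0,0,0,1]]'; python3 to.py .5917 .3195 .14 85.4;python3 - <<'E'
from h import *
for n in('top','side'): cv2.imwrite(f'pics/{n}23.png',ctrl.get_image(n)[:,:,::-1])
crop('side','pics/side23.png',200,110,150,150,'pics/t2.png',4)
E
```

```text
time: 49.7
position: [0.5761, -0.0159, 0.0238]
tool_rot: [0.284, 3.127, -0.0]
ft_force: [-0.1, 0.4, 2.1]
grip_width: 0.118
t 49.7 pos [ 0.5761 -0.0159  0.0238] a 79.61 zax [ 0.001 -0.    -1.   ] F [-0.1  0.4  2.1] g 0.118 q1,7 [-0.46  1.56]
time: 50.45
position: [0.5775, -0.0161, 0.1466]
tool_rot: [0.284, 3.123, 0.002]
ft_force: [0.2, 0.8, -0.7]
grip_width: 0.125
t 50.45 pos [ 0.5775 -0.0161  0.1466] a 79.6 zax [ 0.006  0.001 -1.   ] F [ 0.2  0.8 -0.7] g 0.125 q1,7 [-0.51  1.49]
-> [0.5917 0.3195 0.14  ] shift [ 46.6 332.6   6.8] turn [ 0.001  0.006 -0.101] deg 5.8
```

View pics/t2.png

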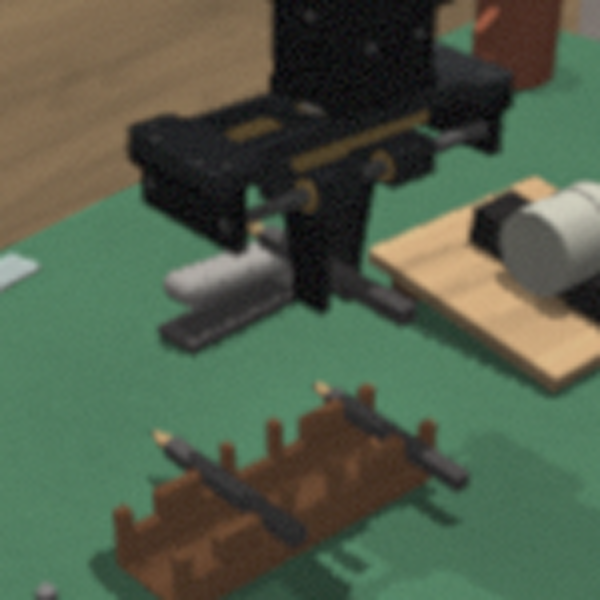

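```bash
python3 -m handwheel '[[4,25,0,0,0,-0.01,1],[10,70,0,0,0,-0.02,1],[17,125,2,0,0,-0.04,1],[24,180,3,0,0,-0.055,1],[31,235,4,0,0,-0.07,1],[39,285,6,0,0.003,-0.09,1],[44,318,7,0,0.006,-0.101,1],[46.6,332,7,0,0.006,-0.101,1],[46.6,332,7,0,0.006,-0.101,1],[46.6,332,7,0,0.006,-0.101,1]]'; python3 to.py .5917 .3187 .06 85.4
```

```text
time: 51.8
position: [0.5903, 0.3168, 0.1363]
tool_rot: [-0.13, -3.134, 0.002]
ft_force: [0.3, -0.6, -1.1]
grip_width: 0.122
t 51.8 pos [0.5903 0.3168 0.1363] a 85.25 zax [-0.005 -0.001 -1.   ] F [ 0.3 -0.6 -1.1] g 0.122 q1,7 [-0.83  1.08]
-> [0.5917 0.3187 0.06  ] shift [-1.6  2.1 76.3] turn [-0.001 -0.005 -0.003] deg 0.3
```

```bash
python3 -m handwheel '[[-1,1,15,0,0,0,1],[-1,1.5,45,0,-0.005,0,1],[-1,1.5,70,0,-0.005,0,1],[-1,1.5,80,0,-0.005,0,1],[-1,1.5,80,0,-0.005,0,1],[-1,1.5,80,0,-0.005,0,1]]'; python3 to.py .5917 .3187 .032 85.4
python3 - <<'E'
from h import *
for n in('top','side'): cv2.imwrite(f'pics/{n}24.png',ctrl.get_image(n)[:,:,::-1])
crop('side','pics/side24.png',80,200,160,150,'pics/u2.png',4.5)
E
```

```text
time: 52.55
position: [0.5915, 0.3206, 0.0575]
tool_rot: [0.127, 3.137, 0.002]
ft_force: [-0.0, -0.2, 0.3]
grip_width: 0.123
t 52.55 pos [0.5915 0.3206 0.0575] a 85.37 zax [ 0.002  0.001 -1.   ] F [-0.  -0.2  0.3] g 0.123 q1,7 [-0.82  1.1 ]
-> [0.5917 0.3187 0.032 ] shift [-0.3 -1.9 25.5] turn [ 0.001  0.002 -0.001] deg 0.1
```

View pics/u2.png

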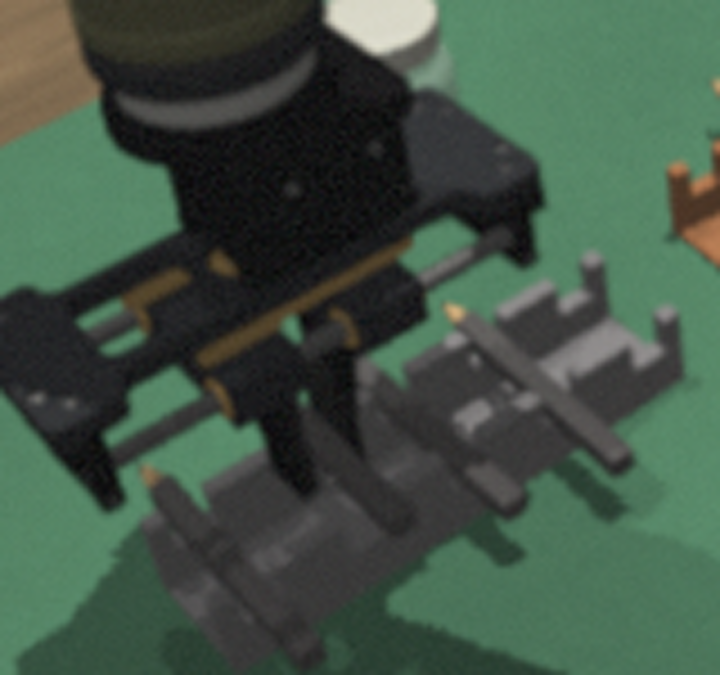

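```bash
python3 -m handwheel '[[-0.3,-1.5,10,0,0,0,1],[-0.3,-1.5,20,0,0,0,1],[-0.3,-1.5,26,0,0,0,1],[-0.3,-1.5,26,0,0,0,1],[-0.3,-1.5,26,0,0,0,1]]'; python3 to.py .5917 .3187 .0235 85.4
```

```text
time: 53.28
position: [0.591, 0.319, 0.0305]
tool_rot: [0.126, 3.139, 0.0]
ft_force: [0.2, -0.7, 0.6]
grip_width: 0.124
t 53.27 pos [0.591  0.319  0.0305] a 85.39 zax [ 0.  0. -1.] F [ 0.2 -0.7  0.6] g 0.124 q1,7 [-0.81  1.11]
-> [0.5917 0.3187 0.0235] shift [-0.8 -0.3  7. ] turn [ 0.  0. -0.] deg 0.0
```

```bash
python3 -m handwheel '[[0,0,4,0,0,0,1],[0,0,6.7,0,0,0,1],[0,0,6.7,0,0,0,1],[0,0,6.7,0,0,0,1]]'; python3 -m handwheel '[[0,0,0,0,0,0,0.6],[0,0,0,0,0,0,0.35],[0,0,0,0,0,0,0.35],[0,0,0,0,0,0,0.35],[0,0,-15,0,0,0,0.35],[0,0,-50,0,0,0,0.35],[0,0,-100,0,0,0,0.35],[0,0,-100,0,0,0,0.35],[0,0,-100,0,0,0,0.35]]'; python3 to.py .5652 -.0595 .12 79.3
```

```text
time: 53.78
position: [0.5909, 0.319, 0.0238]
tool_rot: [0.126, 3.139, 0.0]
ft_force: [-1.4, -0.1, 1.1]
grip_width: 0.127
time: 54.9
position: [0.5907, 0.3191, 0.1243]
tool_rot: [0.126, 3.139, 0.001]
ft_force: [-0.2, 0.5, -0.2]
grip_width: 0.323
t 54.9 pos [0.5907 0.3191 0.1243] a 85.4 zax [ 0.     0.001 -1.   ] F [-0.2  0.5 -0.2] g 0.323 q1,7 [-0.83  1.08]
-> [ 0.5652 -0.0595  0.12  ] shift [  -4.9 -379.4    4.1] turn [0.001 0.    0.106] deg 6.1
```

```bash
python3 -m handwheel '[[0,-25,0,0,0,0.01,0.3],[-1,-75,0,0,0,0.02,0.3],[-2,-130,0,0,0,0.035,0.3],[-3,-190,1,0,0,0.05,0.3],[-3,-245,2,0,0,0.07,0.3],[-4,-300,3,0,0,0.085,0.3],[-5,-345,4,0,0,0.1,0.3],[-5,-370,4,0,0,0.106,0.3],[-5,-379,4,0,0,0.106,0.3],[-5,-379,4,0,0,0.106,0.3],[-5,-379,4,0,0,0.106,0.3]]'; python3 to.py .5652 -.0600 .0238 79.3
python3 - <<'E'
from h import *
for n in('top','side'): cv2.imwrite(f'pics/{n}25.png',ctrl.get_image(n)[:,:,::-1])
crop('side','pics/side25.png',90,150,260,195,'pics/v2.png',3)
crop('top','pics/top25.png',85,180,240,90,'pics/v1.png',3.3)
E
```

```text
time: 56.28
position: [0.5652, -0.0576, 0.1194]
tool_rot: [-0.289, -3.128, -0.001]
ft_force: [0.6, 0.4, 0.6]
grip_width: 0.351
t 56.27 pos [ 0.5652 -0.0576  0.1194] a 79.44 zax [-0.001  0.001 -1.   ] F [0.6 0.4 0.6] g 0.351 q1,7 [-0.45  1.57]
-> [ 0.5652 -0.06    0.0238] shift [-0.5 -2.4 95.6] turn [ 0.    -0.001  0.002] deg 0.2
```

View pics/v2.png

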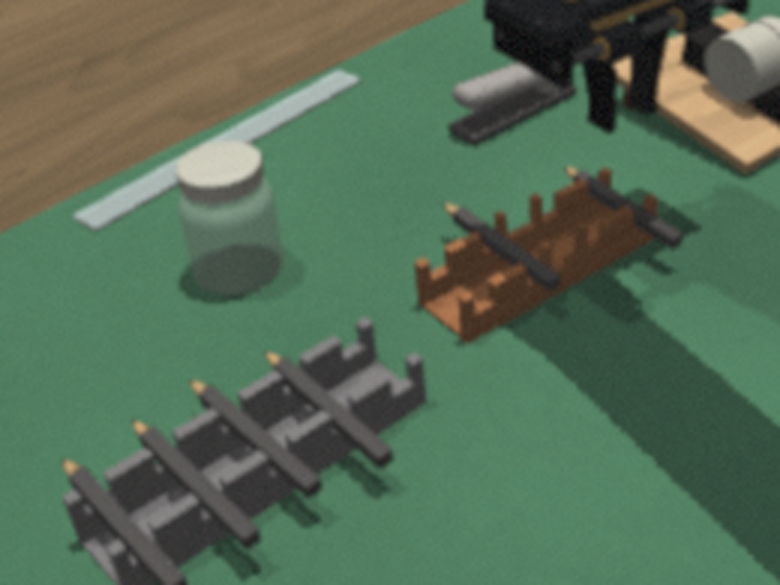

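View pics/v1.png

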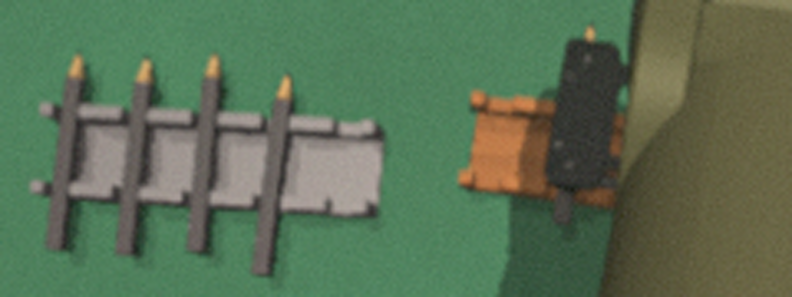

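```bash
python3 -m handwheel '[[-0.5,-2.4,15,0,0,0,0.3],[-0.5,-2.4,40,0,0,0,0.3],[-0.5,-2.4,65,0,0,0,0.3],[-0.5,-2.4,83,0,0,0,0.3],[-0.5,-2.4,95.5,0,0,0,0.3],[-0.5,-2.4,95.5,0,0,0,0.3],[-0.5,-2.4,95.5,0,0,0,0.3],[-0.5,-2.4,95.5,0,0,0,1],[-0.5,-2.4,95.5,0,0,0,1],[-0.5,-2.4,95.5,0,0,0,1],[-0.5,-2.4,95.5,0,0,0,1]]' 12; python3 to.py; python3 -m handwheel '[[0,0,-10,0,0,0,1],[0,0,-30,0,0,0,1],[0,0,-65,0,0,0,1],[0,0,-100,0,0,0,1],[0,0,-120,0,0,0,1],[0,0,-120,0,0,0,1]]'; python3 to.py .5805 .1812 .14 85.4;python3 - <<'E'
from h import *
for n in('top','side'): cv2.imwrite(f'pics/{n}26.png',ctrl.get_image(n)[:,:,::-1])
crop('side','pics/side26.png',220,100,170,150,'pics/w2.png',4)
E
```

```text
time: 57.75
position: [0.5657, -0.0616, 0.0246]
tool_rot: [0.292, 3.127, 0.0]
ft_force: [-0.6, 0.6, 2.0]
grip_width: 0.126
t 57.75 pos [ 0.5657 -0.0616  0.0246] a 79.32 zax [ 0.001  0.    -1.   ] F [-0.6  0.6  2. ] g 0.126 q1,7 [-0.4   1.64]
time: 58.5
position: [0.567, -0.0619, 0.1471]
tool_rot: [0.292, 3.123, 0.002]
ft_force: [0.3, 0.2, 0.0]
grip_width: 0.121
t 58.5 pos [ 0.567  -0.0619  0.1471] a 79.31 zax [ 0.005  0.001 -1.   ] F [0.3 0.2 0. ] g 0.121 q1,7 [-0.46  1.57]
-> [0.5805 0.1812 0.14  ] shift [ 31.9 241.4   7.3] turn [ 0.001  0.005 -0.106] deg 6.1
```

View pics/w2.png

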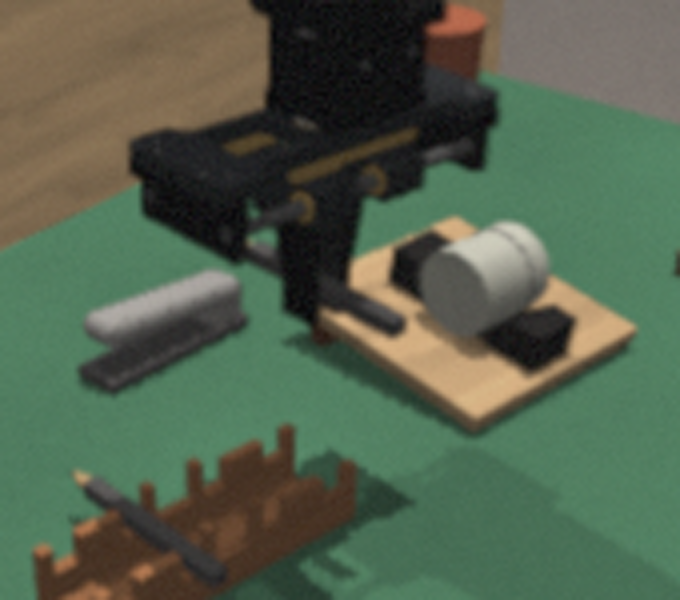

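```bash
python3 -m handwheel '[[3,25,0,0,0,-0.01,1],[9,70,1,0,0,-0.03,1],[16,120,3,0,0,-0.05,1],[22,170,5,0,0.003,-0.08,1],[28,215,6,0,0.005,-0.1,1],[32,238,7,0,0.005,-0.106,1],[32,241,7,0,0.005,-0.106,1],[32,241,7,0,0.005,-0.106,1],[32,241,7,0,0.005,-0.106,1]]'; python3 to.py .5805 .1812 .058 85.4
```

```text
time: 59.72
position: [0.579, 0.1785, 0.1374]
tool_rot: [-0.132, -3.134, 0.001]
ft_force: [0.4, 0.1, 0.7]
grip_width: 0.126
t 59.73 pos [0.579  0.1785 0.1374] a 85.19 zax [-0.005 -0.    -1.   ] F [0.4 0.1 0.7] g 0.126 q1,7 [-0.71  1.26]
-> [0.5805 0.1812 0.058 ] shift [-1.6  2.9 79.4] turn [-0.001 -0.005 -0.004] deg 0.3
```

```bash
python3 -m handwheel '[[-1,1,15,0,0,0,1],[-1,1.5,45,0,-0.005,0,1],[-1,1.5,70,0,-0.005,0,1],[-1,1.5,79,0,-0.005,0,1],[-1,1.5,79,0,-0.005,0,1],[-1,1.5,79,0,-0.005,0,1]]'; python3 to.py .5805 .1812 .031 85.4
python3 - <<'E'
from h import *
for n in('top','side'): cv2.imwrite(f'pics/{n}27.png',ctrl.get_image(n)[:,:,::-1])
crop('side','pics/side27.png',110,190,160,150,'pics/x2.png',4.5)
E
```

```text
time: 60.48
position: [0.5802, 0.1826, 0.0592]
tool_rot: [0.127, 3.137, 0.002]
ft_force: [-0.1, 0.6, -0.9]
grip_width: 0.121
t 60.48 pos [0.5802 0.1826 0.0592] a 85.38 zax [ 0.002  0.001 -1.   ] F [-0.1  0.6 -0.9] g 0.121 q1,7 [-0.7   1.29]
-> [0.5805 0.1812 0.031 ] shift [-0.4 -1.4 28.2] turn [ 0.001  0.002 -0.   ] deg 0.1
```

View pics/x2.png

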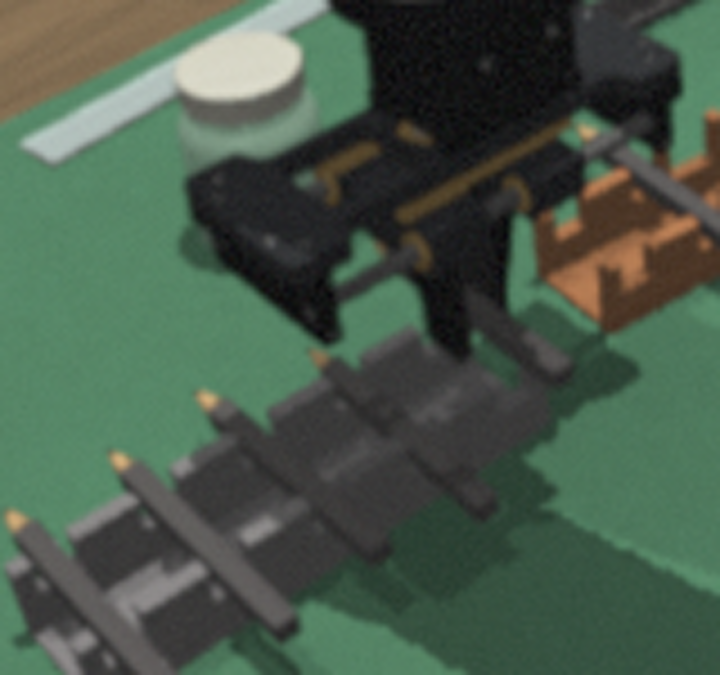

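```bash
python3 - <<'E'
from h import *
print(back('top',[(197,132)],.095))
E
python3 -m handwheel '[[-0.4,-1.2,10,0,0,0,1],[-0.4,-1.2,20,0,0,0,1],[-0.4,-1.2,28,0,0,0,1],[-0.4,-1.2,28,0,0,0,1],[-0.4,-1.2,28,0,0,0,1]]'; python3 to.py .5805 .1812 .0240 85.4
```

```text
[[0.76908014 0.15500012 0.095     ]]
time: 61.2
position: [0.5797, 0.1814, 0.0302]
tool_rot: [0.126, 3.139, 0.0]
ft_force: [-0.2, -0.7, 0.5]
grip_width: 0.128
t 61.2 pos [0.5797 0.1814 0.0302] a 85.39 zax [ 0.  0. -1.] F [-0.2 -0.7  0.5] g 0.128 q1,7 [-0.69  1.3 ]
-> [0.5805 0.1812 0.024 ] shift [-0.8 -0.1  6.2] turn [ 0.  0. -0.] deg 0.0
```

```bash
python3 -m handwheel '[[0,0,3,0,0,0,1],[0,0,5.8,0,0,0,1],[0,0,5.8,0,0,0,1],[0,0,5.8,0,0,0,1]]'; python3 -m handwheel '[[0,0,0,0,0,0,0.6],[0,0,0,0,0,0,0.35],[0,0,0,0,0,0,0.35],[0,0,0,0,0,0,0.35],[0,0,-15,0,0,0,0.35],[0,0,-50,0,0,0,0.35],[0,0,-105,0,0,0,0.35],[0,0,-160,0,0,0,0.35],[0,0,-200,0,0,0,0.35]]'; python3 to.py .45 .43 .3 85
```

```text
time: 61.7
position: [0.5798, 0.1815, 0.0245]
tool_rot: [0.126, 3.139, 0.001]
ft_force: [1.3, 1.1, 0.6]
grip_width: 0.124
time: 62.82
position: [0.5804, 0.1812, 0.2287]
tool_rot: [0.127, 3.135, 0.003]
ft_force: [0.1, -0.7, -0.3]
grip_width: 0.325
t 62.83 pos [0.5804 0.1812 0.2287] a 85.37 zax [ 0.004  0.002 -1.   ] F [ 0.1 -0.7 -0.3] g 0.325 q1,7 [-0.73  1.23]
-> [0.45 0.43 0.3 ] shift [149.8 237.6 -71.3] turn [0.002 0.004 0.006] deg 0.4
```

```bash
python3 -m handwheel '[[20,30,-10,0,0,0,0.3],[50,75,-25,0,0,0,0.3],[80,120,-40,0,0,0,0.3],[110,170,-55,0,0,0,0.3],[150,220,-70,0,0,0,0.3],[190,260,-70,0,0,0,0.3],[235,300,-70,0,0,0,0.3],[280,340,-70,0,0,0,0.3],[320,370,-70,0,0,0,0.3],[340,380,-70,0,0,0,0.3],[340,380,-70,0,0,0,0.3]]'
python3 - <<'E'
from to import *
show()
for n in('top','side'): cv2.imwrite(f'pics/{n}28.png',ctrl.get_image(n)[:,:,::-1])
crop('top','pics/top28.png',85,180,240,90,'pics/y1.png',3.3)
E
```

```text
time: 64.2
position: [0.27, 0.5877, 0.295]
tool_rot: [0.122, 3.139, 0.001]
ft_force: [-0.0, 0.9, -0.2]
grip_width: 0.35
t 64.2 pos [0.27   0.5877 0.295 ] a 85.55 zax [ 0.  0. -1.] F [-0.   0.9 -0.2] g 0.35 q1,7 [-1.31  0.35]
```

View pics/top28.png

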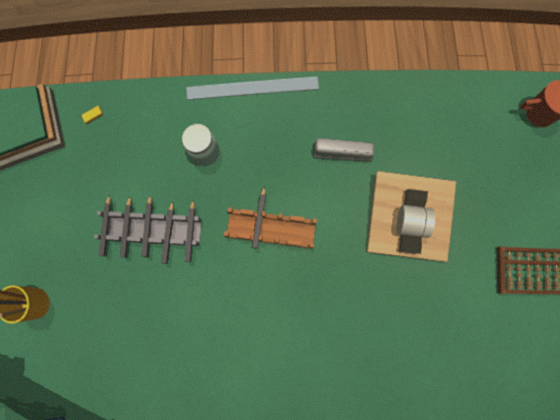

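View pics/y1.png

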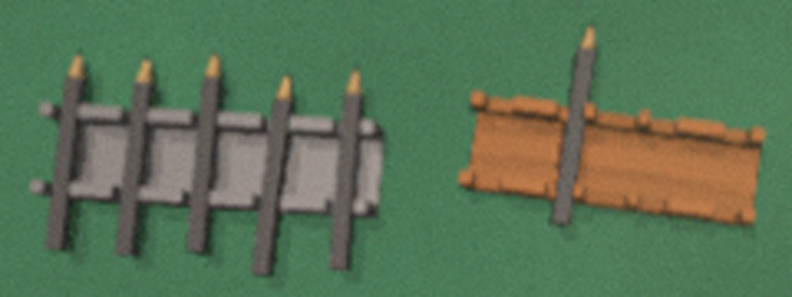

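View pics/side28.png

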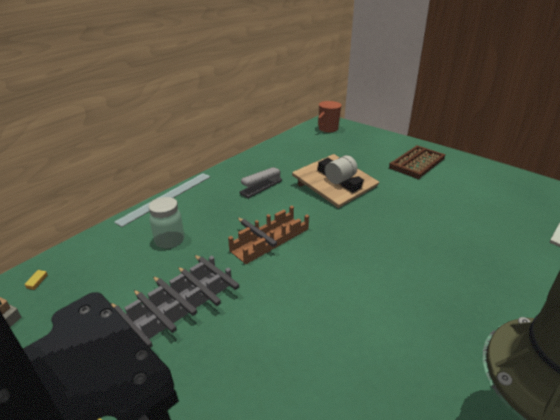

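Run:
```python
from h import *
f='pics/side28.png'
crop('side',f,290,145,90,65,'pics/z1.png',8)
crop('side',f,110,205,210,140,'pics/z2.png',3.8)
crop('top','pics/top28.png',360,165,100,100,'pics/z3.png',6)
```

```text
(no output)
```

View pics/z1.png

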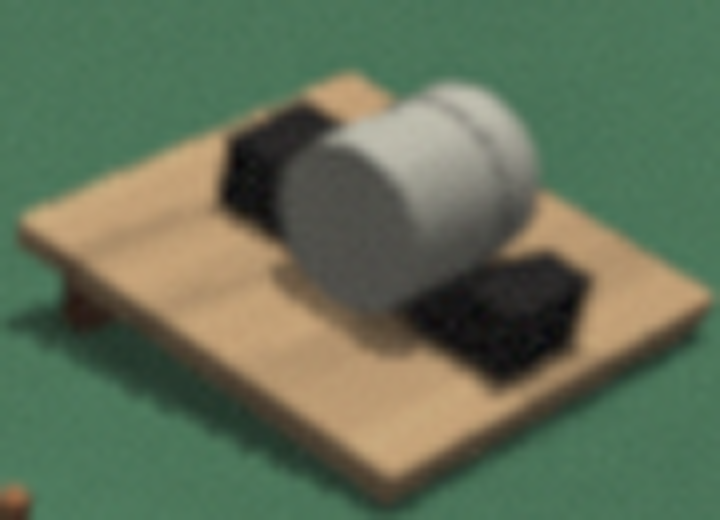

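View pics/z2.png

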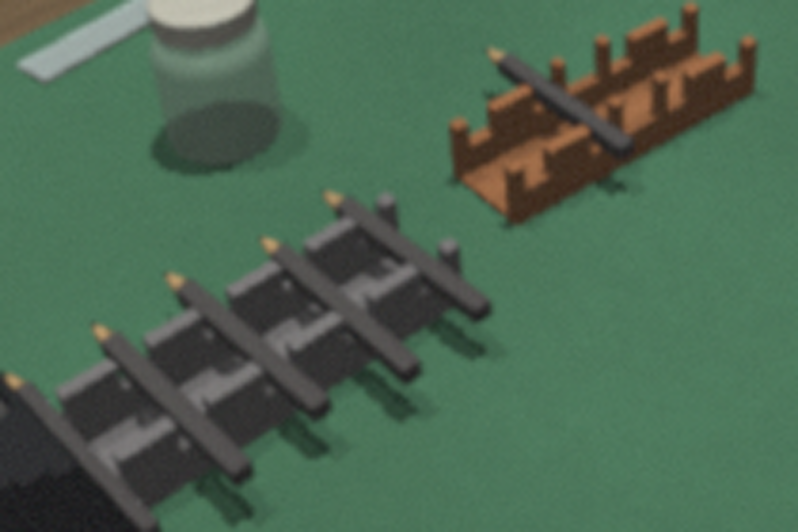

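View pics/z3.png

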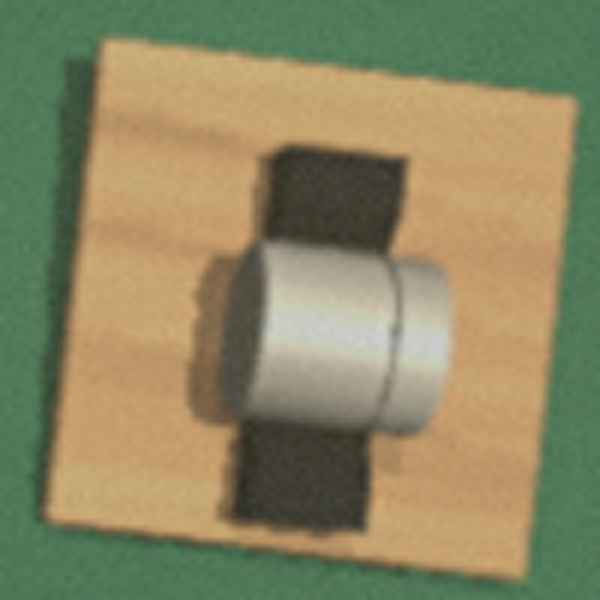

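Run:
```python
from tinfit import *
k=6
print(tinfit([(220+.5)/k-.5+360,(452+.5)/k-.5+360,(238+.5)/k-.5+165,(437+.5)/k-.5+165]))
# uphill chock rear top edge mid px, h=.028 -> s
m=((343+.5)/k-.5+360,(151+.5)/k-.5+165)
for s in(.05,.054,.058,.062,.066): print(s,proj('top',board(s,.028))[0]-m)
f=lambda p:((p[0]+.5)/3.3-.5+85,(p[1]+.5)/3.3-.5+180)
for n,a,b,sl in(('s5',(77,55),(57,248),(.5955,.3654)),('s4',(146,59),(126,254),(.5917,.3195)),('s1',(354,70),(340,268),(.5805,.182))):
    A=back('top',[f(a),f(b)],.03)[:,:2];print(n,(A.mean(0)-sl).round(4))
```

```text
(array([-9.4631652 ,  0.62091796,  0.48797498]), array([-0.11828981,  0.11283125,  0.03337143, -0.03389315]))
0.05 [1.57790896 1.98806673]
0.054 [1.78987201 0.03312402]
0.058 [ 2.00100114 -1.92077645]
0.062 [ 2.21129344 -3.87360461]
0.066 [ 2.42074597 -5.82533045]
s5 [-0.0005 -0.0011]
s4 [-0.0011 -0.0014]
s1 [-0.0012 -0.0009]
```

Run:
```python
from bench import ctrl
print(ctrl.close_job())
```

```text
the job is handed in; nothing more can be done
None
```

I finished the job and handed it in at about 64 s of the 210 s allowed.

- **Board:** Chock b went on the board with its toe uphill. I slid the tin against it until the chock moved with the tin, and only then let go. Chock a went against the uphill side, toe towards the tin. In the last pictures the tin touches or nearly touches both chocks: the centre of chock a is about 38.5 mm from the tin's centre, and contact works out at 39.5 mm.
- **Pencils:** Slots 1, 4 and 5 were empty, and each now holds one spare. By the top camera each is within about 2 mm of its slot centre. The side view shows them lying down in the notches, though the gripper partly hides slot 5 in the last one; an earlier clear view showed it seated. The pencils already in slots 2 and 3 stayed in their slots.
- **Left over:** Spare 2 was knocked about 20 mm lengthwise during the run. I left it where it was, still in its groove in the tray.

**Checks that were off:**
- **Tin position:** The tin is about 9 mm downhill of the board's exact middle. I pushed it and the chock down a little while making contact, and left it rather than disturb it.
- **Camera offset:** The camera and the gripper disagreed by 1–2 mm sideways when I picked up the pencils. That is within the stated calibration.

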